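Strip and clean down a slug-casting mould

ROBOT

A 6-joint arm with a two-finger parallel gripper is mounted at the origin on the work surface. World frame = base frame: x ahead of the robot, y to its left, z up, the work surface at z = 0. Lengths are in m, angles in rad, forces in N, time in s.
With the tool pointing down it reaches from about 0.3 to 0.85 m from the base axis. Payload 5.4 kg.
Tool frame: the origin (TCP) lies at the very end of the fingers, on their centre line; the grasp point (between the pads) lies 19 mm behind it; z points along the fingers, y is the line along which they close (so a half turn about z gives the same grasp; the last joint's range is limited). The gripper opens to 85 mm and grips with 20 to 120 N. Pads are 22 mm wide; open, the fingers measure 114 mm over their backs; the gripper's body (76 mm by 85 mm) begins 54 mm behind the grasp point. The pads swing forward as they close: fully open they stand 13 mm farther back than shut.
Start: joints at [0.956, 0.158, 1.597, -0, 1.386, -0.21], TCP at [0.226, 0.529, 0.231] pointing down, gripper open.
Joint ranges: [-2.91, 2.91], [-0.94, 2.29], [0.18, 2.7], [-1.29, 4.43], [0.17, 2.64], [-3, 3]. Speed limits (rad/s): [2.57, 2.57, 3.14, 3.14, 3.14, 3.14].

INTERFACE

Orientations are given as a unit quaternion [w, x, y, z].
In Python, from bench import arm gives the robot as it stands.
- The arm moves only by the tool jog_arm, never from a script. Its argument "plan" is a list of rows, each a list of 5 numbers: the shift along the tool's x, y, z in mm, then the turn about the tool's z in rad, then the finger opening in mm, from 0 to 85.4. A call has 1 to 5 rows; each row shifts and turns the commanded pose from where the row before left it, along the tool's axes as they then stand; what a row does not reach is not made up. A row lasts 1/12 s, in which the tool goes at most 41.7 mm and 7.16 degrees, less where a joint would pass 70% of its speed; a pose out of reach is approached as far as the arm can. A call is refused whole if a number of a shift passes 41.7 or a number of a turn 0.125, either way. A call with a gripper value outside its range is refused whole. The fingers move at their own pace and stop on an object; the grip force is fixed at half the most. Time passes only in rows, so rows that do not move let the fingers close. It gives the time, the measured TCP pose, the force, the opening and the grip force at its end, in the units of the state.
- arm.state(): the state, without advancing time (a new reading comes with each control period).
- arm.capture(name): name is "scene" or "top"; returns the picture (420x560x3 uint8, red, green, blue); there is no depth.
- arm.camera_params(name): a dict with "camera_matrix" (3x3 intrinsics, pixels), "R" (3x3) and "t" (3): a world point X has camera coordinates R X + t. Camera axes: x right, y down, z forward; pixel columns grow to the right and rows downward; lengths in m; the calibration is good to about 2 mm. A picture is of the moment at which its call begins. camera_params takes no time and is no camera call.
- arm.finish_job(): hands the job in; it is judged then, once.
The state is a dict: "time_s": time; "joint_positions": joint angles; "joint_velocities": joint speeds; "effort": joint torques, N m; "ee_pos": TCP position; "tool_rot": TCP orientation; "ft_force": force on the tool from outside, world axes, zero at the start; "moment": the same for the moment, N m; "finger_gap": finger opening in m; "grasp_force": force on a finger pad.
Only numpy, scipy, OpenCV 4.12 (cv2) and the standard library are available. Lean on these libraries where they do the work, as an engineer would, in place of code of your own. Each camera call takes 0.05 s, during which the arm holds its last target. There are 200 camera calls.

TASK

Swing the hold-down bar right out to its stop, then free the tight plugs from the mould block by twisting each back and forth while pulling gently, without lifting or tipping the loose block out of its pocket, and set every plug in the wooden tray. Next, with the held scraper block push all the metal offcuts off the bed's deck into the catch trough, and stand the scraper back upright in the middle of its rubber pad. Finally feel the bar for binding at an easy pace: swing it fully home over the block, right out to its stop, and fully home again, and leave the other things on the bench alone.

Things in the scene. Friction and masses are not known exactly. Their poses are not given: they have to be found in the camera images.
- bed: Grey casting bed fixed to the bench. Origin: on the bench under its middle; x away from the robot, y left at yaw 0. In its frame, mm: flat deck top at z 40, x -115 (front edge) to +39, between fences 12 high with inner faces at y +-85. Behind the deck a pocket 12 deep (floor z 28) holds the mould block. Pivot post of radius 16 at (70, 135), up to z 111.
- bar (a joint): Swing of the steel hold-down bar about its vertical pivot, rad: 0 = home stop, over the row of plugs, pointing along the bed's -y; grows clockwise from above to 1.5 = out at its stop, along the bed's -x. Starts nearly home. Bar 26 wide, 215 long from the pivot, z 112 to 122; stays where left; takes 2 to 4 N at the knob.
- bar_hinge (a point): Point on the bar's pivot axis (bed x 70, y 135), at the height of the bar's underside (z 112).
- bar_knob (a point): Middle of the black round upright knob on the bar (28 across, 38 high, from z 128 to z 166; this point at z 147), 150 from the pivot axis. It does not turn on the bar; round, so the fingers may slip round it.
- block: Loose aluminium mould block, 60 x 180 x 40, 1.1 kg, in the bed's pocket (1.5 play), top at bed z 68. Origin: centre of its underside, at bed (71, 0, 28). Three bores 28 across, 34 deep at block y -65, 0, +65 on x 0. A straight pull on a plug lifts the block with it; it must not rise 11 mm or tip 0.12 rad.
- tray: Open wooden tray fixed to the bench, 130 x 200 x 40, walls and floor 5. Origin: centre of its underside.
- pad: Black rubber pad fixed to the bench, 130 x 240 x 4, the scraper's place. Origin: centre of its underside.
- scraper: Scraper block, 0.35 kg: aluminium foot 44 (x) x 160 (y) x 26 (z), with an upright wooden grip 16 (x) x 56 (y) x 42 on top, from z 26 to z 68. Origin: centre of the foot's underside; z up. It starts on the pad.
- plug1: Brass plug, 0.12 kg, may be absent: round shank 26 across, 40 long, under a flat tee head 16 (x) x 44 (y) x 32 (z), from z 40 to 72. Origin: centre of the shank's foot; z up the shank. Starts tight in the bore at block y -65, foot at block z 6, turned up to 0.35 rad. Sticks with some 20 N until raised 13 mm; pulled slowly in wide fast twists (2 mm per 1.5 rad) it needs 5 to 9 N.
- plug2: Brass plug, 0.12 kg, may be absent: round shank 26 across, 40 long, under a flat tee head 16 (x) x 44 (y) x 32 (z), from z 40 to 72. Origin: centre of the shank's foot; z up the shank. Starts tight in the bore at block y 0, foot at block z 6, turned up to 0.35 rad. Sticks with some 20 N until raised 13 mm; pulled slowly in wide fast twists (2 mm per 1.5 rad) it needs 5 to 9 N.
- plug3: Brass plug, 0.12 kg, may be absent: round shank 26 across, 40 long, under a flat tee head 16 (x) x 44 (y) x 32 (z), from z 40 to 72. Origin: centre of the shank's foot; z up the shank. Starts tight in the bore at block y +65, foot at block z 6, turned up to 0.35 rad. Sticks with some 20 N until raised 13 mm; pulled slowly in wide fast twists (2 mm per 1.5 rad) it needs 5 to 9 N.
- chip1: Bright grey type-metal offcut, a small bar 14 (x) x 40 (y) x 10 (z), 55 g, loose on the deck between x -110 and -30 of the bed; may be absent. Origin: centre of its underside.
- chip2: Bright grey type-metal offcut, a small bar 14 (x) x 40 (y) x 10 (z), 55 g, loose on the deck between x -110 and -30 of the bed; may be absent. Origin: centre of its underside.
- chip3: Bright grey type-metal offcut, a small bar 14 (x) x 40 (y) x 10 (z), 55 g, loose on the deck between x -110 and -30 of the bed; may be absent. Origin: centre of its underside.
- chip4: Bright grey type-metal offcut, a small bar 14 (x) x 40 (y) x 10 (z), 55 g, loose on the deck between x -110 and -30 of the bed; may be absent. Origin: centre of its underside.
- ink_can: Black ink can, 90 across, 85 high, beyond the bed; leave alone. Origin: centre of its underside.
- furniture: Wooden strip, 50 x 160 x 24, beyond the bed; leave alone. Origin: centre of its underside.
- trough (a point): Centre of the floor of the catch trough, open on top, along the deck's front edge: in the bed's frame x -180 to -115, y +-100, floor at z 5, front and side walls 25 high.
Not all that is in view belongs to the job. Leave any red look-alike of the plug3 alone. What is shaped like the scraper but orange is not meant.

How it is judged:
By the outcome, as a careful person would: the job done as asked, in the order asked, and still so for the second after the job is handed in, with the robot touching nothing.
Of plug1, plug2, plug3 only 2 to 3 are there at a start; the rules pass over those that are not, and their reading is None.
Of chip1, chip2, chip3, chip4 only 2 to 4 are there at a start; the rules pass over those that are not, and their reading is None.
At some moment in a run one of scraper may be knocked a few centimetres aside while the robot is not near it.
Once in a run the grip may slacken for a moment while it holds something.
It also fails if it takes over 210 s, if anything falls off the work surface, if the arm or the gripper's body presses on something with over 40 N, if the wrist force passes 120 N, or if a joint passes its speed limit or range.

## Working session

There is one attempt and no reset: what is moved stays moved. The work goes in short steps, Python scripts to look and compute and a tool call to move; the robot and the scene stay as the last step left them, time stands still between calls to the robot, and variables do not carry over. Pictures are saved under pics/ and viewed, at most 14 in all, crops included, and the job is handed in when it is done.

Besides the shell and the picture viewer there is one more tool, called as name(argument=value, ...) on one line, values as JSON. jog_arm: Moves the arm, as the interface text tells. Its arguments: {"type":"object","properties":{"plan":{"type":"array"}},"required":["plan"]}

```bash
mkdir -p pics; ls; cat > h.py <<'E'
import numpy as np, cv2
from bench import arm
def snap(n,name):
    im=arm.capture(n); cv2.imwrite(f'pics/{name}.png',im[:,:,::-1]); return im
def ray(n,uv,z):
    p=arm.camera_params(n);K=np.array(p['camera_matrix']);R=np.array(p['R']);t=np.array(p['t'])
    d=R.T@np.linalg.inv(K)@np.array([uv[0],uv[1],1.]);c=-R.T@t
    return c+d*(z-c[2])/d[2]
def proj(n,X):
    p=arm.camera_params(n);q=np.array(p['camera_matrix'])@(np.array(p['R'])@np.array(X)+np.array(p['t']));return q[:2]/q[2]
def st():
    s=arm.state();print('t',round(s['time_s'],2),'p',np.round(np.array(s['ee_pos'])*1000,1),'q',np.round(s['tool_rot'],3),'F',np.round(s['ft_force'],1),'gap',round(s['finger_gap']*1000,1),'g',round(s['grasp_force'],1),'j',np.round(s['joint_positions'],2))
E
python3 - <<'E'
from h import *
a=snap('scene','s0');b=snap('top','t0');st()
cv2.imwrite('pics/t0.png',b[:,:,::-1])
for n in('scene','top'):
    p=arm.camera_params(n);print(n,np.round(p['camera_matrix'],1).tolist(),np.round(-np.array(p['R']).T@p['t'],3),np.round(p['R'],2).tolist())
E
```

```text
pics
t 0.1 p [226.1 528.1 230.4] q [-0.     0.201  0.98  -0.001] F [-0.1 -0.3 -0.2] gap 85.5 g 0.0 j [ 0.96  0.16  1.6   0.    1.39 -0.21]
scene [[398.7, 0.0, 278.2], [0.0, 398.7, 208.4], [0.0, 0.0, 1.0]] [1.413 0.202 0.792] [[-0.03, 1.0, -0.02], [0.58, -0.0, -0.81], [-0.81, -0.04, -0.58]]
top [[499.0, 0.0, 280.9], [0.0, 499.0, 204.6], [0.0, 0.0, 1.0]] [0.198 0.152 1.549] [[-0.08, -1.0, 0.0], [-0.97, 0.08, -0.22], [0.22, -0.02, -0.98]]
```

View pics/t0.png

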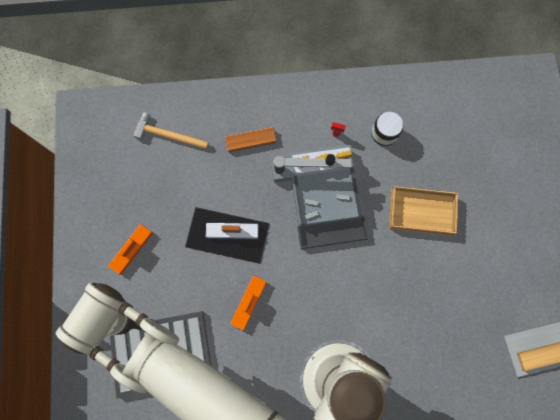

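View pics/s0.png

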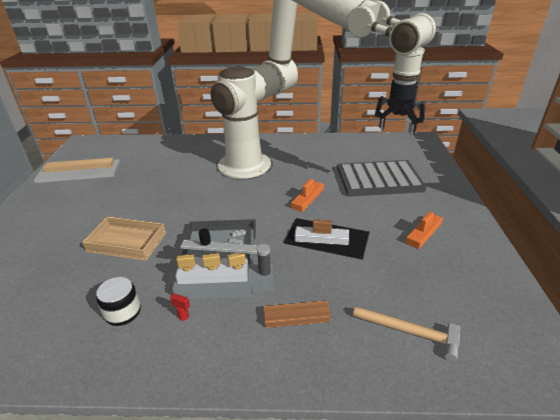

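```bash
python3 - <<'E'
from h import *
b=cv2.imread('pics/t0.png');cv2.imwrite('pics/c1.png',cv2.resize(b[130:265,180:380],None,fx=4,fy=4,interpolation=cv2.INTER_CUBIC)[:, :800])
s=cv2.imread('pics/s0.png');cv2.imwrite('pics/c2.png',cv2.resize(s[205:305,150:350],None,fx=4,fy=4,interpolation=cv2.INTER_CUBIC))
E
```

```text
(no output)
```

View pics/c1.png

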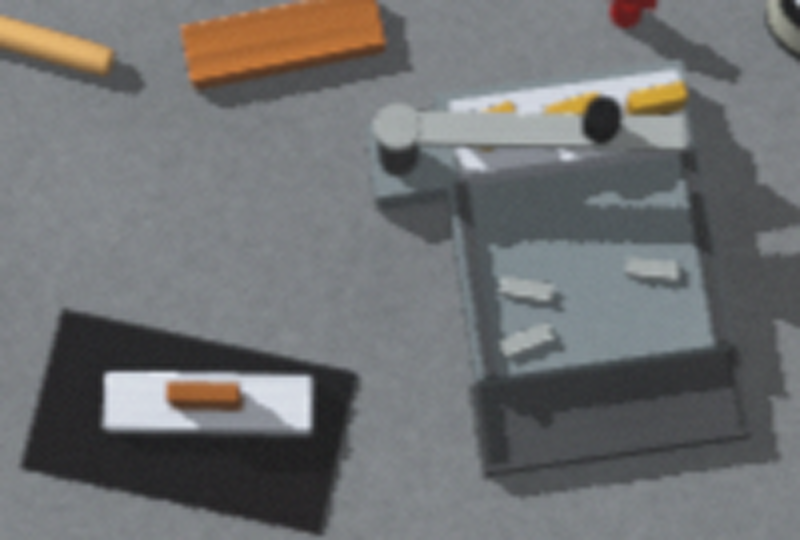

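View pics/c2.png

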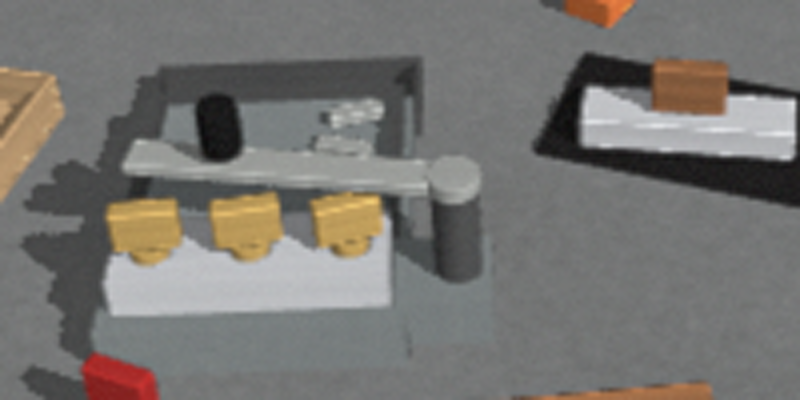

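```bash
python3 - <<'E'
from h import *
c=lambda u,v:(180+u/4,130+v/4)
d=lambda u,v:(150+u/4,205+v/4)
f=lambda n,l,z:np.array([ray(n,x,z)[:2]*1000 for x in l]).round(1)
def tri(a,b):
    A=[];B=[]
    for n,uv in(('top',a),('scene',b)):
        p=arm.camera_params(n);K=np.array(p['camera_matrix']);R=np.array(p['R']);t=np.array(p['t'])
        q=np.linalg.inv(K)@np.array([*uv,1.]);q=R.T@q;q/=np.linalg.norm(q);C=-R.T@t;M=np.eye(3)-np.outer(q,q);A.append(M);B.append(M@C)
    return (np.linalg.solve(sum(A),sum(B))*1000).round(1)
piv=tri(c(397,126),d(454,178));print('pivotcap',piv,'knobtop',tri(c(603,112),d(216,100)))
print('trough front',f('top',[c(488,475),c(747,437)],.028))
print('deck front inner',f('top',[c(505,378),c(717,347)],.040))
print('bed back right',f('top',[c(683,66)],.040))
print('block back corners',f('top',[c(450,102),c(683,70)],.068))
print('scene block front(far) corners z68',f('scene',[d(107,265),d(388,250)],.068))
pad=f('top',[c(63,310),c(357,375),c(323,533),c(22,467)],.004);print('pad',pad.tolist(),pad.mean(0))
s=f('top',[c(103,372),c(312,374),c(311,432),c(103,430)],.026);print('scr',s.tolist(),s.mean(0))
print('grip',f('top',[c(167,382),c(240,384),c(240,408),c(167,406)],.068).mean(0))
t=f('top',[(391,187),(458,190),(457,235),(390,229)],.04);print('tray',t.tolist(),t.mean(0))
print('chips',f('top',[c(528,290),c(655,270),c(530,340)],.05))
b=cv2.imread('pics/t0.png');h=cv2.cvtColor(b,cv2.COLOR_BGR2HSV)
s=cv2.imread('pics/s0.png');hs=cv2.cvtColor(s,cv2.COLOR_BGR2HSV)
m=cv2.inRange(hs,(18,120,100),(32,255,255));m[:245]=0;m[285:]=0
n,l,stt,ce=cv2.connectedComponentsWithStats(m)
for i in range(1,n):
    if stt[i,4]>40: print('plug',stt[i],ce[i].round(1),(ray('scene',ce[i],.095)*1000).round(1))
E
```

```text
pivotcap [649.1 122.  116.4] knobtop [631.5 -27.1 165.9]
trough front [[ 393.1   70.5]
 [ 405.9 -130.7]]
deck front inner [[ 465.1   51.2]
 [ 475.7 -113.8]]
bed back right [[ 704.2 -113.5]]
block back corners [[ 680.6   75.3]
 [ 691.6 -108.2]]
scene block front(far) corners z68 [[679.5 -99.6]
 [664.6  80.8]]
pad [[554.9, 392.6], [483.4, 164.6], [361.9, 200.5], [432.5, 430.2]] [458.175 296.975]
scr [[498.1, 360.5], [483.1, 199.1], [437.8, 203.2], [452.7, 362.8]] [467.925 281.4  ]
grip [466.    280.325]
tray [[561.6, -223.7], [534.6, -430.8], [394.4, -405.0], [429.8, -203.3]] [ 480.1 -315.7]
chips [[530.4  27.8]
 [538.  -71.5]
 [491.1  30.1]]
plug [203 253  17  17 218] [211.1 260.5] [667.7  -9.   95. ]
plug [228 253  17  16 207] [236.2 259.9] [665.  55.  95.]
plug [177 255  18  16 224] [185.7 261.5] [671.6 -73.8  95. ]
```

The top view shows the bed at about (330,190) with the bar nearly home over three plugs. The silver scraper with the brown grip is on the black pad at (228,235), three chips are on the deck, and the tray is at (425,210). The orange scraper shapes at (130,250) and (249,303) and the red plug at (338,128) are not meant. The crops confirm the brass plugs, so I'm moving above the knob.

jog_arm(plan=[[-34.8,-20.6,0,0,50],[-34.8,-20.6,0,0,50],[-34.8,-20.6,0,0,50],[-34.8,-20.6,0,0,50],[-34.8,-20.6,0,0,50]])

```text
time_s: 0.52
ee_pos: [0.3462, 0.3636, 0.2309]
tool_rot: [-0.0, 0.201, 0.98, -0.0]
ft_force: [0.3, 0.2, 0.2]
finger_gap: 0.05
grasp_force: 0.0
```

jog_arm(plan=[[-34.8,-20.6,0,0,50],[-34.8,-20.6,0,0,50],[-34.8,-20.6,0,0,50],[-34.8,-20.6,0,0,50],[-34.8,-20.6,0,0,50]])

```text
time_s: 0.93
ee_pos: [0.4658, 0.2002, 0.231]
tool_rot: [-0.0, 0.201, 0.98, -0.0]
ft_force: [0.8, 1.6, -0.9]
finger_gap: 0.05
grasp_force: 0.0
```

jog_arm(plan=[[-34.8,-20.6,0,0,50],[-34.8,-20.6,0,0,50],[-34.8,-20.6,0,0,50],[-34.8,-20.6,0,0,50],[-34.8,-20.6,0,0,50]])

```text
time_s: 1.35
ee_pos: [0.5851, 0.037, 0.2308]
tool_rot: [-0.0, 0.201, 0.98, 0.0]
ft_force: [-0.1, -0.4, -0.3]
finger_gap: 0.0505
grasp_force: 0.0
```

jog_arm(plan=[[-34.8,-20.6,0,0,50],[-34.8,-20.6,0,0,50],[0,0,0,0.12,50],[0,0,0,0.12,50],[0,0,0,0.12,50]])

```text
time_s: 1.77
ee_pos: [0.6323, -0.0273, 0.2302]
tool_rot: [-0.001, 0.377, 0.926, -0.0]
ft_force: [0.0, 0.3, 0.4]
finger_gap: 0.05
grasp_force: 0.0
```

jog_arm(plan=[[0,0,0,0.12,50],[0,0,0,0.12,50],[0,0,0,0.12,50],[0,0,0,0.12,50],[0,0,0,0.12,50]])

```text
time_s: 2.18
ee_pos: [0.632, -0.0263, 0.2306]
tool_rot: [-0.001, 0.633, 0.774, -0.0]
ft_force: [0.2, -0.3, -0.3]
finger_gap: 0.0508
grasp_force: 0.0
```

jog_arm(plan=[[0,0,0,0.12,50],[0,0,0,0.12,50],[0,0,0,0.1,50],[0,0,0,0,50],[0,0,0,0,50]])

```text
time_s: 2.6
ee_pos: [0.6321, -0.0263, 0.2308]
tool_rot: [-0.0, 0.752, 0.659, -0.0]
ft_force: [0.1, -0.2, -0.3]
finger_gap: 0.0502
grasp_force: 0.0
```

```bash
cat >> h.py <<'E'
from scipy.spatial.transform import Rotation as Ro
def go(x,y,z,yaw=None):
    "tool-frame shift (mm) and turn to reach TCP xyz (mm), tool y at world angle yaw"
    s=arm.state();w,a,b,c=s['tool_rot'];R=Ro.from_quat([a,b,c,w]).as_matrix()
    cy=np.arctan2(R[1,1],R[0,1]);d=R.T@(np.array([x,y,z])-1000*np.array(s['ee_pos']))
    print('go',d.round(1),'yaw now',cy.round(3),'' if yaw is None else 'turn %.3f'%((cy-yaw+np.pi/2)%np.pi-np.pi/2))
E
python3 - <<'E'
from h import *
a=snap('scene','s1');b=snap('top','t1');st();go(631,-27,136,-.117)
v=np.hstack([b[120:240,240:400],a[160:280,120:280]]);cv2.imwrite('pics/v1.png',cv2.resize(v[:,:,::-1],None,fx=2.5,fy=2.5,interpolation=cv2.INTER_CUBIC))
E
```

```text
t 2.7 p [632.2 -26.4 231. ] q [-0.     0.752  0.659 -0.   ] F [-0.   0.6 -1.6] gap 49.8 g 0.0 j [-0.23  0.31  1.42 -0.    1.41 -0.1 ]
go [-0.8 -1.  95. ] yaw now -0.132 turn -0.015
```

View pics/v1.png

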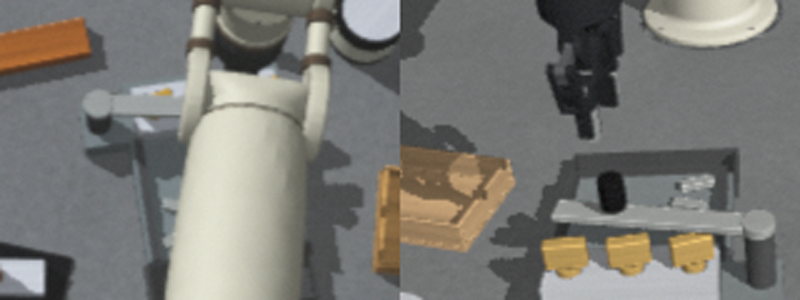

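```bash
python3 - <<'E'
from h import *
for z in(.231,.166,.147):print(z,proj('scene',[.632,-.0264,z]).round(1))
a=cv2.imread('pics/s1.png');g=a.max(2)
m=(g<45).astype(np.uint8);m[:225]=0;m[250:]=0;m[:,:190]=0;m[:,220:]=0
n,l,s,c=cv2.connectedComponentsWithStats(m)
for i in range(1,n):
    if s[i,4]>20:print(s[i],c[i].round(1),(ray('scene',c[i],.147)*1000).round(1))
E
```

```text
0.231 [199.7 209.2]
0.166 [203.2 230.1]
0.147 [204.2 235.9]
[199 229  11  16 145] [204.  236.4] [634.1 -26.5 147. ]
```

The fingers hang right over the knob: it projects to scene (204,236) and the mask gives (204,236.4). I'll descend, cage it and swing the bar out.

jog_arm(plan=[[0,1,30,0,50],[0,0,30,0,50],[0,0,20,0,50],[0,0,14,0,50],[0,0,0,0,38]])

```text
time_s: 3.12
ee_pos: [0.6309, -0.026, 0.1333]
tool_rot: [-0.003, 0.753, 0.659, -0.002]
ft_force: [-0.5, 0.5, -0.9]
finger_gap: 0.0391
grasp_force: 0.0
```

jog_arm(plan=[[0,0,0,0,38],[0.1,-4,0,0.027,38],[0.1,-6,0,0.04,38],[0.1,-6,0,0.04,38],[0.1,-6,0,0.04,38]])

```text
time_s: 3.53
ee_pos: [0.6138, -0.0229, 0.1401]
tool_rot: [0.003, 0.8, 0.6, 0.002]
ft_force: [1.9, -1.2, -1.4]
finger_gap: 0.038
grasp_force: 1.4
```

jog_arm(plan=[[0.15,-7.5,0,0.05,38],[0.2,-7.5,0,0.05,38],[0.2,-7.5,0,0.05,38],[0.2,-7.5,0,0.05,38],[0.2,-7.5,0,0.05,38]])

```text
time_s: 3.95
ee_pos: [0.5796, -0.0086, 0.1404]
tool_rot: [0.003, 0.868, 0.496, 0.002]
ft_force: [2.4, -3.3, -0.8]
finger_gap: 0.0383
grasp_force: 1.7
```

```bash
python3 - <<'E'
from h import *
st()
E
```

```text
t 3.95 p [579.6  -8.6 140.4] q [0.003 0.868 0.496 0.002] F [ 2.4 -3.3 -0.8] gap 38.3 g 1.7 j [-0.22  0.25  1.68 -0.    1.21  0.31]
```

jog_arm(plan=[[0.2,-7.5,0,0.05,38],[0.2,-7.5,0,0.05,38],[0.2,-7.5,0,0.05,38],[0.2,-7.5,0,0.05,38],[0.2,-7.5,0,0.05,38]])

```text
time_s: 4.37
ee_pos: [0.5499, 0.0143, 0.1405]
tool_rot: [0.003, 0.923, 0.384, 0.002]
ft_force: [1.7, -4.0, -0.1]
finger_gap: 0.0382
grasp_force: 1.7
```

jog_arm(plan=[[0.2,-7.5,0,0.05,38],[0.2,-7.5,0,0.05,38],[0.2,-7.5,0,0.05,38],[0.2,-7.5,0,0.05,38],[0.2,-7.5,0,0.05,38]])

```text
time_s: 4.78
ee_pos: [0.5266, 0.044, 0.1403]
tool_rot: [0.002, 0.964, 0.266, 0.002]
ft_force: [0.3, -3.7, 1.1]
finger_gap: 0.038
grasp_force: 1.7
```

jog_arm(plan=[[0.2,-7.5,0,0.05,38],[0.2,-7.5,0,0.05,38],[0.2,-7.5,0,0.05,38],[0.2,-7.5,0,0.05,38],[0.2,-7.5,0,0.05,38]])

```text
time_s: 5.2
ee_pos: [0.5113, 0.0786, 0.1401]
tool_rot: [0.001, 0.99, 0.143, 0.002]
ft_force: [-1.0, -3.3, 1.5]
finger_gap: 0.0379
grasp_force: 1.7
```

```bash
python3 - <<'E'
from h import *
st()
E
```

```text
t 5.2 p [511.3  78.6 140.1] q [0.001 0.99  0.143 0.002] F [-1.  -3.3  1.5] gap 37.9 g 1.7 j [-0.08  0.1   1.85 -0.    1.19  1.2 ]
```

jog_arm(plan=[[-1,-7.5,0,0.05,38],[-1,-7.5,0,0.05,38],[-1,-7.5,0,0.05,38],[0,-4,0,0.02,38],[0,-3,0,0,38]])

```text
time_s: 5.62
ee_pos: [0.5025, 0.1074, 0.1402]
tool_rot: [0.001, 0.998, 0.06, 0.003]
ft_force: [-0.8, -1.3, 1.0]
finger_gap: 0.0381
grasp_force: 1.0
```

jog_arm(plan=[[0,-2,0,0,38],[0,-2,0,0,38]])

```text
time_s: 5.78
ee_pos: [0.5022, 0.1089, 0.1398]
tool_rot: [0.003, 0.998, 0.061, 0.002]
ft_force: [0.6, -17.4, 3.6]
finger_gap: 0.0383
grasp_force: 8.5
```

jog_arm(plan=[[0,-2,0,0,38],[0,-2,0,0,38]])

```text
time_s: 5.95
ee_pos: [0.5022, 0.109, 0.1396]
tool_rot: [0.007, 0.998, 0.061, 0.002]
ft_force: [0.3, -32.0, 2.6]
finger_gap: 0.0381
grasp_force: 15.9
```

```bash
python3 - <<'E'
from h import *
st()
E
```

```text
t 5.95 p [502.2 109.  139.6] q [0.007 0.998 0.061 0.002] F [  0.3 -32.    2.6] gap 38.1 g 15.9 j [-0.01  0.09  1.86 -0.01  1.19  1.44]
```

jog_arm(plan=[[0,8,0,0,44],[0,2,0,0,50],[0,0,0,0,50],[0,0,-30,0,50],[0,0,-30,0,50]])

```text
time_s: 6.37
ee_pos: [0.499, 0.1062, 0.1961]
tool_rot: [-0.001, 0.998, 0.06, -0.003]
ft_force: [0.6, -0.1, 0.3]
finger_gap: 0.0503
grasp_force: 0.0
```

jog_arm(plan=[[0,0,-35,0,50],[-18,-31,0,0,85],[-18,-31,0,0,85],[-18,-31,0,0,85],[-18,-31,0,0,85]])

```text
time_s: 6.78
ee_pos: [0.4133, 0.2216, 0.2327]
tool_rot: [-0.001, 0.998, 0.06, 0.0]
ft_force: [0.6, 0.6, -0.3]
finger_gap: 0.0851
grasp_force: 0.0
```

jog_arm(plan=[[-18,-31,0,0,85],[-18,-31,0,0,85],[-18,-31,0,0,85],[0,0,0,0,85],[0,0,0,0,85]])

```text
time_s: 7.2
ee_pos: [0.3485, 0.3073, 0.2324]
tool_rot: [-0.0, 0.998, 0.062, -0.0]
ft_force: [-0.7, -0.7, 0.0]
finger_gap: 0.0851
grasp_force: 0.0
```

```bash
python3 - <<'E'
from h import *
a=snap('scene','s2');b=snap('top','t2');st()
v=np.vstack([b[120:260,220:400],a[200:300,150:330]]);cv2.imwrite('pics/v2.png',cv2.resize(v[:,:,::-1],None,fx=2.5,fy=2.5,interpolation=cv2.INTER_CUBIC))
for n,im in(('scene',a),('top',b)):
    h=cv2.cvtColor(im,cv2.COLOR_RGB2HSV);m=cv2.inRange(h,(18,110,80),(32,255,255))
    w,l,s,c=cv2.connectedComponentsWithStats(m)
    for i in range(1,w):
        if 25<s[i,4]<500 and (200<c[i][0]<400 or n=='scene' and 170<c[i][0]<260) and 120<c[i][1]<290:
            r=cv2.minAreaRect(np.argwhere(l==i)[:,::-1].astype(np.float32));print(n,s[i],c[i].round(1),(ray(n,c[i],.106 if n=='top' else .09)*1000).round(1),np.round(r[1],1),round(r[2],1))
E
```

```text
t 7.3 p [350.  305.7 232.4] q [0.    0.998 0.06  0.   ] F [ 0.5  0.5 -0. ] gap 85.1 g 0.0 j [ 0.46 -0.14  1.89 -0.    1.39  1.91]
scene [228 252  17  17 224] [236.4 259.6] [658.7  54.4  90. ] [16. 16.] 90.0
scene [177 255  18  16 233] [185.7 261.7] [667.  -75.6  90. ] [15. 17.] 90.0
scene [203 254  17  16 220] [211.  260.7] [663.2 -10.6  90. ] [15. 16.] 90.0
top [337 151  15  10 106] [343.8 155.2] [656.3 -77.8 106. ] [ 9. 14.] 90.0
top [316 153  14  11 100] [322.8 158.2] [652.  -13.4 106. ] [ 8.5 13.9] 71.6
top [295 156  14  11  98] [301.7 161.2] [648.  51. 106.] [ 8.5 13.4] 63.4
```

View pics/v2.png

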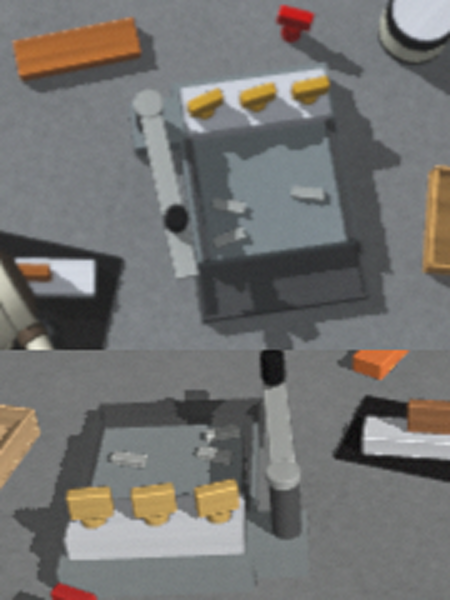

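The bar is at its stop, and all three plug heads are clear in the top view at (344,155), (323,158) and (302,161). From the views and the pivot, plug1 is at about (663,-78), plug2 (659,-13) and plug3 (655,52). Next I go to plug1.

jog_arm(plan=[[0,0,0,-0.117,60],[0,0,0,-0.117,60],[0,0,0,-0.117,60],[0,0,0,-0.117,60],[0,0,0,-0.117,60]])

```text
time_s: 7.72
ee_pos: [0.3509, 0.3048, 0.2323]
tool_rot: [0.0, 0.938, 0.347, -0.0]
ft_force: [0.4, -0.9, 0.1]
finger_gap: 0.0603
grasp_force: 0.0
```

jog_arm(plan=[[0,0,0,-0.117,60],[0,0,0,-0.117,60],[0,0,0,-0.117,60],[0,0,0,-0.117,60],[0,0,0,-0.117,60]])

```text
time_s: 8.13
ee_pos: [0.3509, 0.3047, 0.2323]
tool_rot: [0.0, 0.798, 0.602, -0.0]
ft_force: [0.6, -0.1, -0.4]
finger_gap: 0.0598
grasp_force: 0.0
```

jog_arm(plan=[[0,0,0,-0.117,60],[0,0,0,-0.117,60],[0,0,0,-0.117,60],[-31.2,22,0,0,60],[-31.2,22,0,0,60]])

```text
time_s: 8.55
ee_pos: [0.3987, 0.2458, 0.2324]
tool_rot: [0.0, 0.681, 0.732, 0.0]
ft_force: [1.0, -0.5, -0.1]
finger_gap: 0.0602
grasp_force: 0.0
```

jog_arm(plan=[[-31.2,22,0,0,60],[-31.2,22,0,0,60],[-31.2,22,0,0,60],[-31.2,22,0,0,60],[-31.2,22,0,0,60]])

```text
time_s: 8.97
ee_pos: [0.5201, 0.0953, 0.2323]
tool_rot: [0.0, 0.683, 0.73, 0.0]
ft_force: [0.2, 0.2, 0.5]
finger_gap: 0.0602
grasp_force: 0.0
```

jog_arm(plan=[[-31.2,22,0,0,60],[-31.2,22,0,0,60],[-31.2,22,0,0,60],[-31.2,22,0,0,60],[-31.2,22,0,0,60]])

```text
time_s: 9.38
ee_pos: [0.6402, -0.053, 0.232]
tool_rot: [-0.0, 0.683, 0.73, -0.0]
ft_force: [0.7, 1.3, 0.4]
finger_gap: 0.0602
grasp_force: 0.0
```

jog_arm(plan=[[-31.2,22,0,0,60],[0,0,0,0,60],[0,0,0,0,60]])

```text
time_s: 9.63
ee_pos: [0.6637, -0.0825, 0.2309]
tool_rot: [-0.001, 0.684, 0.73, -0.0]
ft_force: [-0.4, 0.2, -0.8]
finger_gap: 0.0602
grasp_force: 0.0
```

```bash
python3 - <<'E'
from h import *
st()
for n,f,z in(('top','t2',.1),('scene','s2',.09)):
    im=cv2.imread(f'pics/{f}.png');h=cv2.cvtColor(im,cv2.COLOR_BGR2HSV);m=cv2.inRange(h,(18,110,80),(32,255,255));m[:145]=0;m[275:]=0
    w,l,s,c=cv2.connectedComponentsWithStats(m)
    for i in range(1,w):
        if not(80<s[i,4]<300 and (n=='top' and 290<c[i][0]<350 or n=='scene' and 170<c[i][0]<250)):continue
        ys,xs=np.where(l==i)
        # upper edge of each column = far edge of head top (z 106)
        cols=np.unique(xs)[1:-1];E=np.array([ray(n,(u,ys[xs==u].min()),.106)[:2] for u in cols])
        p=np.polyfit(E[:,1],E[:,0],1);print(n,c[i].round(),'yaw est %.2f'%(-np.arctan(p[0])))
go(663,-78,200,.063)
E
```

```text
t 9.63 p [663.7 -82.5 230.9] q [-0.001  0.684  0.73  -0.   ] F [-0.4  0.2 -0.8] gap 60.2 g 0.0 j [-0.3   0.4   1.3   0.    1.44 -0.37]
top [344. 155.] yaw est 0.12
top [323. 158.] yaw est 0.23
top [302. 161.] yaw est 0.31
scene [236. 260.] yaw est 0.33
scene [186. 262.] yaw est 0.12
scene [211. 261.] yaw est 0.15
go [ 4.5 -0.3 30.9] yaw now 0.065 turn 0.002
```

jog_arm(plan=[[4.5,0,0,-0.055,50],[0,0,35,0,50],[0,0,35,0,50],[0,0,30,0,50],[0,0,20,0,50]])

```text
time_s: 10.05
ee_pos: [0.6606, -0.0735, 0.1088]
tool_rot: [-0.002, 0.662, 0.75, -0.001]
ft_force: [-0.5, -0.6, -0.6]
finger_gap: 0.0497
grasp_force: 0.0
```

jog_arm(plan=[[0,0,15,0,50],[0,0,15,0,50],[0,0,0,0,50],[0,0,0,0,50]])

```text
time_s: 10.38
ee_pos: [0.6625, -0.074, 0.0821]
tool_rot: [-0.001, 0.662, 0.75, -0.0]
ft_force: [0.3, 0.6, 0.2]
finger_gap: 0.0501
grasp_force: 0.0
```

jog_arm(plan=[[0,0,0,0,25],[0,0,0,0,25],[0,0,0,0,12],[0,0,0,0,10],[0,0,0,0,10]])

```text
time_s: 10.8
ee_pos: [0.6636, -0.0746, 0.0842]
tool_rot: [0.001, 0.661, 0.75, -0.0]
ft_force: [-4.2, -0.0, 7.2]
finger_gap: 0.015
grasp_force: 60.1
```

```bash
python3 - <<'E'
from h import *
st();s=arm.state();print(np.round(s['moment'],2));a=snap('scene','s3')
cv2.imwrite('pics/v3.png',cv2.resize(a[180:300,140:300,::-1],None,fx=4,fy=4,interpolation=cv2.INTER_CUBIC))
E
```

```text
t 10.8 p [663.6 -74.6  84.2] q [ 0.001  0.661  0.75  -0.   ] F [-4.2 -0.   7.2] gap 15.0 g 60.1 j [-0.29  0.53  1.43 -0.    1.18 -0.42]
[0.02 0.64 0.08]
```

View pics/v3.png

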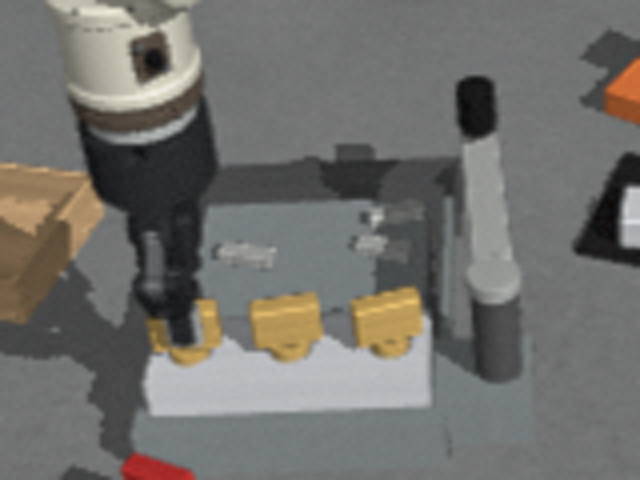

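The gripper holds plug1's head near its middle, with fingers at crop (182,335) and the head spanning 148–220. I start twisting with a slow pull.

jog_arm(plan=[[0,0,0,0.12,10],[0,0,-0.2,0.12,10],[0,0,-0.2,0.12,10],[0,0,-0.2,0.12,10],[0,0,-0.2,0.12,10]])

```text
time_s: 11.27
ee_pos: [0.6643, -0.0749, 0.0843]
tool_rot: [0.002, 0.855, 0.519, 0.001]
ft_force: [0.8, -2.0, -1.2]
finger_gap: 0.015
grasp_force: 59.1
```

jog_arm(plan=[[0,0,-0.2,0.12,10],[0,0,0,-0.12,10],[0,0,-0.2,-0.12,10],[0,0,-0.2,-0.12,10],[0,0,-0.2,-0.12,10]])

```text
time_s: 11.68
ee_pos: [0.6636, -0.0746, 0.0843]
tool_rot: [0.001, 0.745, 0.667, 0.0]
ft_force: [0.3, -0.7, -2.1]
finger_gap: 0.0146
grasp_force: 59.0
```

jog_arm(plan=[[0,0,-0.2,-0.12,10],[0,0,-0.2,-0.12,10],[0,0,-0.2,-0.12,10],[0,0,-0.2,-0.12,10],[0,0,-0.2,-0.12,10]])

```text
time_s: 12.1
ee_pos: [0.6631, -0.0744, 0.0845]
tool_rot: [0.0, 0.515, 0.857, 0.0]
ft_force: [0.7, -0.8, -4.5]
finger_gap: 0.0146
grasp_force: 58.7
```

```bash
python3 - <<'E'
from h import *
st();s=arm.state();print(np.round(s['moment'],2))
E
```

```text
t 12.1 p [663.1 -74.4  84.5] q [0.    0.515 0.857 0.   ] F [ 0.7 -0.8 -4.5] gap 14.6 g 58.7 j [-0.29  0.53  1.43  0.    1.18 -0.78]
[-0.18 -0.23 -0.32]
```

jog_arm(plan=[[0,0,-0.2,-0.12,10],[0,0,-0.2,-0.12,10],[0,0,-0.2,-0.12,10],[0,0,0,0.12,10],[0,0,-0.2,0.12,10]])

```text
time_s: 12.52
ee_pos: [0.6626, -0.0743, 0.085]
tool_rot: [-0.001, 0.466, 0.885, -0.0]
ft_force: [-0.6, -1.3, -5.0]
finger_gap: 0.0152
grasp_force: 58.9
```

jog_arm(plan=[[0,0,-0.2,0.12,10],[0,0,-0.2,0.12,10],[0,0,-0.2,0.12,10],[0,0,-0.2,0.12,10],[0,0,-0.2,0.12,10]])

```text
time_s: 12.93
ee_pos: [0.6626, -0.0742, 0.0855]
tool_rot: [-0.0, 0.707, 0.707, -0.0]
ft_force: [0.7, 0.2, -7.5]
finger_gap: 0.0148
grasp_force: 58.6
```

jog_arm(plan=[[0,0,-0.2,0.12,10],[0,0,-0.2,0.12,10],[0,0,-0.2,0.12,10],[0,0,-0.2,0.12,10],[0,0,-0.2,0.12,10]])

```text
time_s: 13.35
ee_pos: [0.6632, -0.0746, 0.0865]
tool_rot: [0.001, 0.885, 0.466, 0.0]
ft_force: [3.6, -2.6, -8.6]
finger_gap: 0.0147
grasp_force: 58.7
```

jog_arm(plan=[[0,0,0,-0.12,10],[0,0,-0.2,-0.12,10],[0,0,-0.2,-0.12,10],[0,0,-0.2,-0.12,10],[0,0,-0.2,-0.12,10]])

```text
time_s: 13.77
ee_pos: [0.6628, -0.0741, 0.0874]
tool_rot: [-0.0, 0.704, 0.711, 0.0]
ft_force: [1.9, -0.3, -6.6]
finger_gap: 0.0149
grasp_force: 59.0
```

jog_arm(plan=[[0,0,-0.2,-0.12,10],[0,0,-0.2,-0.12,10],[0,0,-0.2,-0.12,10],[0,0,-0.2,-0.12,10],[0,0,-0.2,-0.12,10]])

```text
time_s: 14.18
ee_pos: [0.6627, -0.0741, 0.0882]
tool_rot: [-0.0, 0.462, 0.887, 0.0]
ft_force: [0.4, -1.1, -6.9]
finger_gap: 0.0149
grasp_force: 58.9
```

```bash
python3 - <<'E'
from h import *
st();s=arm.state();print(np.round(s['moment'],2))
E
```

```text
t 14.18 p [662.7 -74.1  88.2] q [-0.     0.462  0.887  0.   ] F [ 0.4 -1.1 -6.9] gap 14.9 g 58.9 j [-0.29  0.52  1.43  0.    1.19 -0.9 ]
[-0.12 -0.39 -0.34]
```

jog_arm(plan=[[0,0,-0.2,-0.12,10],[0,0,0,0.12,10],[0,0,-0.2,0.12,10],[0,0,-0.2,0.12,10],[0,0,-0.2,0.12,10]])

```text
time_s: 14.6
ee_pos: [0.6622, -0.0739, 0.0889]
tool_rot: [-0.001, 0.617, 0.787, -0.0]
ft_force: [-0.3, 0.2, -7.3]
finger_gap: 0.0148
grasp_force: 59.1
```

jog_arm(plan=[[0,0,-0.2,0.12,10],[0,0,-0.2,0.12,10],[0,0,-0.2,0.12,10],[0,0,-0.2,0.12,10],[0,0,-0.2,0.12,10]])

```text
time_s: 15.02
ee_pos: [0.6629, -0.0741, 0.0899]
tool_rot: [-0.0, 0.822, 0.569, -0.0]
ft_force: [1.9, -1.3, -8.4]
finger_gap: 0.0147
grasp_force: 58.8
```

jog_arm(plan=[[0,0,-0.2,0.12,10],[0,0,0,-0.12,10],[0,0,-0.2,-0.12,10],[0,0,-0.2,-0.12,10],[0,0,-0.2,-0.12,10]])

```text
time_s: 15.43
ee_pos: [0.6626, -0.0739, 0.0912]
tool_rot: [-0.001, 0.703, 0.711, -0.0]
ft_force: [-0.2, -0.9, -5.0]
finger_gap: 0.0149
grasp_force: 59.3
```

jog_arm(plan=[[0,0,-0.2,-0.12,10],[0,0,-0.2,-0.12,10],[0,0,-0.2,-0.12,10],[0,0,-0.2,-0.12,10],[0,0,-0.2,-0.12,10]])

```text
time_s: 15.85
ee_pos: [0.6622, -0.074, 0.0921]
tool_rot: [-0.001, 0.462, 0.887, -0.0]
ft_force: [-0.7, 0.2, -4.9]
finger_gap: 0.0148
grasp_force: 59.4
```

jog_arm(plan=[[0,0,-0.2,-0.12,10],[0,0,0,0.12,10],[0,0,-0.2,0.12,10],[0,0,-0.2,0.12,10],[0,0,-0.2,0.12,10]])

```text
time_s: 16.27
ee_pos: [0.6627, -0.0739, 0.093]
tool_rot: [-0.001, 0.618, 0.787, -0.0]
ft_force: [0.4, 0.3, -4.0]
finger_gap: 0.0149
grasp_force: 59.2
```

jog_arm(plan=[[0,0,-0.2,0.12,10],[0,0,-0.2,0.12,10],[0,0,-0.2,0.12,10],[0,0,-0.2,0.12,10],[0,0,-0.2,0.12,10]])

```text
time_s: 16.68
ee_pos: [0.663, -0.0741, 0.094]
tool_rot: [-0.0, 0.822, 0.569, -0.0]
ft_force: [1.7, 0.1, -5.1]
finger_gap: 0.0149
grasp_force: 59.1
```

jog_arm(plan=[[0,0,-0.2,0.12,10],[0,0,0,-0.12,10],[0,0,-0.2,-0.12,10],[0,0,-0.2,-0.12,10],[0,0,-0.2,-0.12,10]])

```text
time_s: 17.1
ee_pos: [0.6626, -0.0739, 0.095]
tool_rot: [-0.001, 0.703, 0.711, -0.0]
ft_force: [0.6, 0.1, -3.3]
finger_gap: 0.0149
grasp_force: 59.4
```

jog_arm(plan=[[0,0,-0.2,-0.12,10],[0,0,-0.2,-0.12,10],[0,0,-0.2,-0.12,10],[0,0,-0.2,-0.12,10],[0,0,-0.2,-0.12,10]])

```text
time_s: 17.52
ee_pos: [0.6621, -0.074, 0.0956]
tool_rot: [-0.001, 0.462, 0.887, -0.0]
ft_force: [-0.3, -0.5, -4.1]
finger_gap: 0.0148
grasp_force: 59.4
```

jog_arm(plan=[[0,0,-0.2,-0.12,10],[0,0,0,0.12,10],[0,0,-0.3,0.12,10],[0,0,-0.3,0.12,10],[0,0,-0.3,0.12,10]])

```text
time_s: 17.93
ee_pos: [0.6627, -0.0739, 0.0968]
tool_rot: [-0.001, 0.618, 0.786, -0.0]
ft_force: [0.9, 0.8, -5.6]
finger_gap: 0.0148
grasp_force: 59.2
```

jog_arm(plan=[[0,0,-0.3,0.12,10],[0,0,-0.3,0.12,10],[0,0,-0.3,0.12,10],[0,0,-0.3,0.12,10],[0,0,-0.3,0.12,10]])

```text
time_s: 18.35
ee_pos: [0.6634, -0.0741, 0.0995]
tool_rot: [0.0, 0.823, 0.569, 0.0]
ft_force: [-0.2, 0.1, -0.3]
finger_gap: 0.0149
grasp_force: 59.8
```

jog_arm(plan=[[0,0,0,-0.12,10],[0,0,-0.4,-0.12,10],[0,0,-0.4,-0.12,10],[0,0,-0.4,-0.12,10],[0,0,-1,0,10]])

```text
time_s: 18.77
ee_pos: [0.6632, -0.0742, 0.1016]
tool_rot: [0.0, 0.66, 0.751, 0.0]
ft_force: [-0.9, -0.2, -0.7]
finger_gap: 0.0149
grasp_force: 59.8
```

jog_arm(plan=[[0,0,-2,0,10],[0,0,-2,0,10],[0,0,-2,0,10]])

```text
time_s: 19.02
ee_pos: [0.6633, -0.0742, 0.1078]
tool_rot: [0.0, 0.662, 0.749, 0.0]
ft_force: [0.4, 0.4, -1.4]
finger_gap: 0.0149
grasp_force: 59.7
```

jog_arm(plan=[[0,0,-4,0,10],[0,0,-6,0,10],[0,0,-10,0,10],[0,0,-20,0,10],[0,0,-20,0,10]])

```text
time_s: 19.43
ee_pos: [0.6627, -0.0741, 0.1683]
tool_rot: [-0.001, 0.662, 0.75, -0.0]
ft_force: [0.5, -0.0, -0.3]
finger_gap: 0.0146
grasp_force: 59.7
```

jog_arm(plan=[[0,0,-20,0,10],[-10,-8,-5,0,10],[-27.6,-22.7,0,0,10],[-27.6,-22.7,0,0,10],[-27.6,-22.7,0,0,10]])

```text
time_s: 19.85
ee_pos: [0.5979, -0.1771, 0.1925]
tool_rot: [0.0, 0.661, 0.75, -0.0]
ft_force: [-0.6, -1.3, -1.7]
finger_gap: 0.0146
grasp_force: 59.8
```

jog_arm(plan=[[-27.6,-22.7,0,0,10],[-27.6,-22.7,0,0,10],[-27.6,-22.7,0,0,10],[-27.6,-22.7,0,0,10],[-27.6,-22.7,0,0,10]])

```text
time_s: 20.27
ee_pos: [0.5018, -0.3286, 0.1924]
tool_rot: [-0.0, 0.662, 0.75, -0.0]
ft_force: [0.5, -0.7, -0.6]
finger_gap: 0.0146
grasp_force: 59.8
```

jog_arm(plan=[[-27.6,-22.7,0,0,10],[-17,-14,0,0.07,10],[0,0,0,0.1,10],[0,0,0,0.1,10],[0,0,0,0,10]])

```text
time_s: 20.68
ee_pos: [0.4717, -0.3765, 0.1923]
tool_rot: [-0.0, 0.758, 0.652, -0.0]
ft_force: [-0.1, 0.2, -1.1]
finger_gap: 0.0143
grasp_force: 59.8
```

```bash
python3 - <<'E'
from h import *
st();go(471,-375,56,-.15)
a=snap('scene','s4')
b=snap('top','t4')
v=np.hstack([a[170:300,70:260],b[140:270,330:520]]);cv2.imwrite('pics/v4.png',cv2.resize(v[:,:,::-1],None,fx=2.1,fy=2.1,interpolation=cv2.INTER_CUBIC))
E
```

```text
t 20.68 p [ 471.7 -376.5  192.3] q [-0.     0.758  0.652 -0.   ] F [-0.1  0.2 -1.1] gap 14.3 g 59.8 j [-0.87  0.26  1.56 -0.    1.32 -0.72]
go [  1.4  -0.8 136.3] yaw now -0.149 turn 0.001
```

View pics/v4.png

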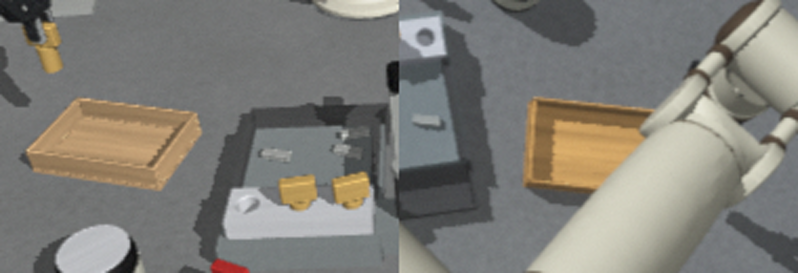

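```bash
python3 - <<'E'
from h import *
print(proj('scene',[.4717,-.3765,.142]).round(1))
E=np.array([ray('scene',(70+u/2.1,170+v/2.1),.04)*1000 for u,v in((82,98),(200,128),(160,185),(30,152))]);print(E.round(1),E.mean(0).round(1))
E
```

```text
[ 95.5 202. ]
[[ 406.8 -389.1   40. ]
 [ 479.4 -187.8   40. ]
 [ 600.1 -209.8   40. ]
 [ 533.4 -415.1   40. ]] [ 504.9 -300.5   40. ]
```

```bash
python3 - <<'E'
from h import *
for n,f,roi in(('top','t0',(380,470,175,245)),('scene','s0',(80,172,212,265))):
    im=cv2.imread(f'pics/{f}.png');h=cv2.cvtColor(im,cv2.COLOR_BGR2HSV);m=cv2.inRange(h,(8,70,60),(30,255,255))
    k=np.zeros_like(m);k[roi[2]:roi[3],roi[0]:roi[1]]=255;m&=k
    cs,_=cv2.findContours(m,cv2.RETR_EXTERNAL,cv2.CHAIN_APPROX_NONE);c=max(cs,key=cv2.contourArea)
    q=cv2.approxPolyDP(cv2.convexHull(c),3,True)[:,0];print(n,q.tolist())
    W=np.array([ray(n,p,.04)[:2]*1000 for p in q]);print(W.round().tolist());W0=np.array([ray(n,p,.0)[:2]*1000 for p in q]);print(W0.round().tolist())
E
```

```text
top [[391, 189], [398, 186], [457, 193], [456, 233], [389, 228]]
[[555.0, -223.0], [563.0, -246.0], [525.0, -426.0], [401.0, -403.0], [433.0, -201.0]]
[[565.0, -233.0], [573.0, -257.0], [534.0, -441.0], [406.0, -418.0], [439.0, -210.0]]
scene [[82, 242], [106, 217], [161, 223], [165, 231], [146, 260], [86, 251]]
[[532.0, -423.0], [409.0, -398.0], [440.0, -212.0], [480.0, -189.0], [608.0, -208.0], [571.0, -394.0]]
[[485.0, -456.0], [355.0, -430.0], [388.0, -234.0], [430.0, -209.0], [565.0, -230.0], [527.0, -425.0]]
```

The tray centre checks out at (482,-316) in both views, so I lower plug1 at its far end.

jog_arm(plan=[[0,1,35,0,10],[0,0,35,0,10],[0,0,35,0,10],[0,0,20,0,10],[0,0,5,0,10]])

```text
time_s: 21.2
ee_pos: [0.4715, -0.3727, 0.0575]
tool_rot: [-0.004, 0.756, 0.655, -0.0]
ft_force: [-0.5, 0.3, -1.8]
finger_gap: 0.0147
grasp_force: 59.7
```

jog_arm(plan=[[0,0,3,0,10],[0,0,2,0,10],[0,0,1,0,10],[0,0,1,0,10]])

```text
time_s: 21.53
ee_pos: [0.475, -0.377, 0.0575]
tool_rot: [0.002, 0.756, 0.654, -0.0]
ft_force: [0.7, 0.1, -0.5]
finger_gap: 0.0148
grasp_force: 59.7
```

jog_arm(plan=[[0,0,1,0,10],[0,0,1,0,10],[0,0,0,0,10]])

```text
time_s: 21.78
ee_pos: [0.4746, -0.3766, 0.0553]
tool_rot: [0.001, 0.756, 0.654, -0.0]
ft_force: [-1.0, 1.1, 4.7]
finger_gap: 0.015
grasp_force: 60.6
```

jog_arm(plan=[[0,0,1,0,10],[0,0,1,0,10],[0,0,0,0,10]])

```text
time_s: 22.03
ee_pos: [0.4748, -0.3769, 0.0552]
tool_rot: [0.001, 0.756, 0.654, -0.0]
ft_force: [-5.1, 5.0, 17.9]
finger_gap: 0.0147
grasp_force: 62.4
```

jog_arm(plan=[[0,0,-2,0,10],[0,0,0,0,25],[0,0,0,0,42],[0,0,0,0,42],[0,0,-15,0,42]])

```text
time_s: 22.45
ee_pos: [0.4722, -0.3738, 0.0652]
tool_rot: [-0.003, 0.756, 0.654, 0.0]
ft_force: [-1.2, 1.1, -0.7]
finger_gap: 0.0419
grasp_force: 0.0
```

jog_arm(plan=[[0,0,-35,0,50],[0,0,-40,0,50],[0,0,-40,0,50],[38.7,12.8,0,0,50],[38.7,12.8,0,0,50]])

```text
time_s: 22.87
ee_pos: [0.5119, -0.3052, 0.1874]
tool_rot: [0.004, 0.758, 0.652, 0.0]
ft_force: [0.6, 1.1, -0.9]
finger_gap: 0.0502
grasp_force: 0.0
```

jog_arm(plan=[[38.7,12.8,0,0,50],[38.7,12.8,0,0,50],[38.7,12.8,0,0,50],[38.7,12.8,0,0,50],[38.7,12.8,0,0,50]])

```text
time_s: 23.28
ee_pos: [0.6022, -0.1188, 0.1832]
tool_rot: [-0.0, 0.756, 0.654, -0.0]
ft_force: [0.7, -0.3, -0.7]
finger_gap: 0.0499
grasp_force: 0.0
```

jog_arm(plan=[[38.7,12.8,0,0,50],[38.7,12.8,0,0,50],[38.7,12.8,0,-0.11,50],[0,0,0,-0.12,50],[0,0,0,-0.11,50]])

```text
time_s: 23.7
ee_pos: [0.657, -0.0086, 0.1828]
tool_rot: [-0.0, 0.631, 0.776, -0.0]
ft_force: [0.3, -0.4, -0.6]
finger_gap: 0.0502
grasp_force: 0.0
```

jog_arm(plan=[[0,0,0,0,50],[0,0,0,0,50]])

```text
time_s: 23.87
ee_pos: [0.6564, -0.0113, 0.183]
tool_rot: [-0.0, 0.636, 0.772, -0.0]
ft_force: [-0.6, -0.1, -0.4]
finger_gap: 0.0493
grasp_force: 0.0
```

```bash
python3 - <<'E'
from h import *
st();go(659,-11,82,.19);a=snap('scene','s5')
cv2.imwrite('pics/v5.png',cv2.resize(a[170:310,60:300,::-1],None,fx=3.3,fy=3.3,interpolation=cv2.INTER_CUBIC))
E
```

```text
t 23.87 p [656.4 -11.3 183. ] q [-0.     0.636  0.772 -0.   ] F [-0.6 -0.1 -0.4] gap 49.3 g 0.0 j [-0.2   0.4   1.4  -0.    1.34 -0.39]
go [ -0.2   2.7 101. ] yaw now 0.192 turn 0.002
```

View pics/v5.png

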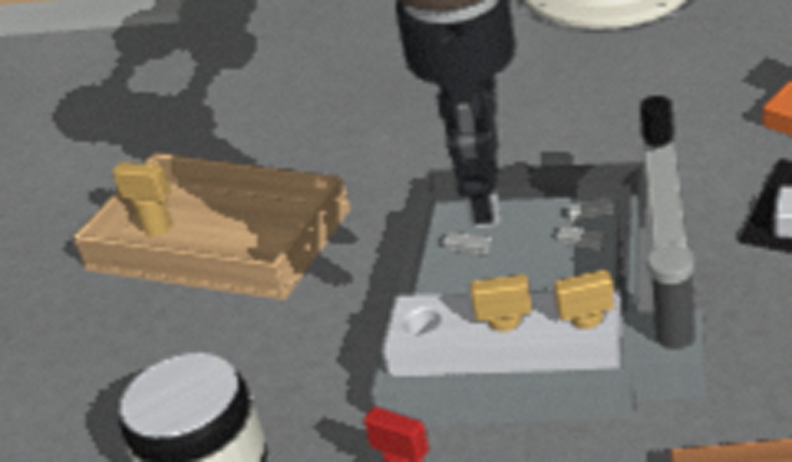

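Plug1 stands in the tray, and the gripper hangs above plug2's head at crop (500,300). I descend and grip it.

jog_arm(plan=[[0,2.7,30,0,50],[0,0,30,0,50],[0,0,20,0,50],[0,0,12,0,50],[0,0,7,0,50]])

```text
time_s: 24.33
ee_pos: [0.6579, -0.0112, 0.0824]
tool_rot: [-0.001, 0.636, 0.772, -0.001]
ft_force: [0.1, 0.0, -0.4]
finger_gap: 0.0503
grasp_force: 0.0
```

jog_arm(plan=[[0,0,0,0,50],[0,0,0,0,25],[0,0,0,0,25],[0,0,0,0,12],[0,0,0,0,10]])

```text
time_s: 24.75
ee_pos: [0.66, -0.0112, 0.0867]
tool_rot: [0.001, 0.635, 0.773, 0.0]
ft_force: [-3.2, -1.2, 6.6]
finger_gap: 0.0145
grasp_force: 60.5
```

jog_arm(plan=[[0,0,0,0,10],[0,0,0,0.12,10],[0,0,-0.2,0.12,10],[0,0,-0.2,0.12,10],[0,0,-0.2,0.12,10]])

```text
time_s: 25.17
ee_pos: [0.6596, -0.0114, 0.0867]
tool_rot: [0.001, 0.802, 0.598, 0.0]
ft_force: [-2.1, -0.2, 2.8]
finger_gap: 0.0149
grasp_force: 60.4
```

jog_arm(plan=[[0,0,-0.2,0.12,10],[0,0,-0.2,0.12,10],[0,0,0,-0.12,10],[0,0,-0.2,-0.12,10],[0,0,-0.2,-0.12,10]])

```text
time_s: 25.58
ee_pos: [0.6596, -0.0114, 0.0868]
tool_rot: [0.001, 0.761, 0.648, 0.0]
ft_force: [-0.2, -0.9, -1.0]
finger_gap: 0.0145
grasp_force: 59.6
```

jog_arm(plan=[[0,0,-0.2,-0.12,10],[0,0,-0.2,-0.12,10],[0,0,-0.2,-0.12,10],[0,0,-0.2,-0.12,10],[0,0,-0.2,-0.12,10]])

```text
time_s: 26.0
ee_pos: [0.6598, -0.011, 0.087]
tool_rot: [0.001, 0.536, 0.844, 0.0]
ft_force: [2.6, -0.4, -5.2]
finger_gap: 0.0146
grasp_force: 59.1
```

```bash
python3 - <<'E'
from h import *
st();s=arm.state();print(np.round(s['moment'],2))
E
```

```text
t 26.0 p [659.8 -11.   87. ] q [0.001 0.536 0.844 0.   ] F [ 2.6 -0.4 -5.2] gap 14.6 g 59.1 j [-0.2   0.51  1.46  0.    1.18 -0.64]
[-0.06 -0.52 -0.25]
```

jog_arm(plan=[[0,0,-0.2,-0.12,10],[0,0,-0.2,-0.12,10],[0,0,-0.2,-0.12,10],[0,0,0,0.12,10],[0,0,-0.2,0.12,10]])

```text
time_s: 26.42
ee_pos: [0.6595, -0.0109, 0.0875]
tool_rot: [0.001, 0.488, 0.873, 0.0]
ft_force: [1.9, -1.0, -5.1]
finger_gap: 0.0148
grasp_force: 59.1
```

jog_arm(plan=[[0,0,-0.2,0.12,10],[0,0,-0.2,0.12,10],[0,0,-0.2,0.12,10],[0,0,-0.2,0.12,10],[0,0,-0.2,0.12,10]])

```text
time_s: 26.83
ee_pos: [0.6591, -0.0112, 0.0881]
tool_rot: [0.0, 0.725, 0.689, -0.0]
ft_force: [1.7, -2.4, -6.2]
finger_gap: 0.0149
grasp_force: 59.1
```

jog_arm(plan=[[0,0,-0.2,0.12,10],[0,0,-0.2,0.12,10],[0,0,-0.2,0.12,10],[0,0,-0.2,0.12,10],[0,0,0,-0.12,10]])

```text
time_s: 27.25
ee_pos: [0.6589, -0.0111, 0.0887]
tool_rot: [0.0, 0.838, 0.546, -0.0]
ft_force: [0.4, -1.7, -5.7]
finger_gap: 0.0145
grasp_force: 59.0
```

jog_arm(plan=[[0,0,-0.2,-0.12,10],[0,0,-0.2,-0.12,10],[0,0,-0.2,-0.12,10],[0,0,-0.2,-0.12,10],[0,0,-0.2,-0.12,10]])

```text
time_s: 27.67
ee_pos: [0.6593, -0.011, 0.0895]
tool_rot: [0.0, 0.633, 0.774, 0.0]
ft_force: [2.4, -0.6, -8.5]
finger_gap: 0.0147
grasp_force: 58.7
```

jog_arm(plan=[[0,0,-0.2,-0.12,10],[0,0,-0.2,-0.12,10],[0,0,-0.2,-0.12,10],[0,0,-0.2,-0.12,10],[0,0,0,0.12,10]])

```text
time_s: 28.08
ee_pos: [0.6592, -0.0108, 0.0904]
tool_rot: [0.0, 0.482, 0.876, 0.0]
ft_force: [2.7, -0.3, -5.8]
finger_gap: 0.0144
grasp_force: 59.2
```

jog_arm(plan=[[0,0,-0.2,0.12,10],[0,0,-0.2,0.12,10],[0,0,-0.2,0.12,10],[0,0,-0.2,0.12,10],[0,0,-0.2,0.12,10]])

```text
time_s: 28.5
ee_pos: [0.6588, -0.0111, 0.0912]
tool_rot: [0.0, 0.725, 0.689, -0.0]
ft_force: [1.5, -0.9, -7.7]
finger_gap: 0.0146
grasp_force: 58.9
```

```bash
python3 - <<'E'
from h import *
st();s=arm.state();print(np.round(s['moment'],2))
E
```

```text
t 28.5 p [658.8 -11.1  91.2] q [ 0.     0.725  0.689 -0.   ] F [ 1.5 -0.9 -7.7] gap 14.6 g 58.9 j [-0.2   0.5   1.46 -0.    1.19 -0.15]
[-0.31 -0.32  0.35]
```

jog_arm(plan=[[0,0,-0.2,0.12,10],[0,0,-0.2,0.12,10],[0,0,-0.2,0.12,10],[0,0,-0.2,0.12,10],[0,0,0,-0.12,10]])

```text
time_s: 28.92
ee_pos: [0.6586, -0.0111, 0.0921]
tool_rot: [-0.0, 0.838, 0.546, -0.001]
ft_force: [-0.2, -1.9, -5.0]
finger_gap: 0.0151
grasp_force: 59.1
```

jog_arm(plan=[[0,0,-0.2,-0.12,10],[0,0,-0.2,-0.12,10],[0,0,-0.2,-0.12,10],[0,0,-0.2,-0.12,10],[0,0,-0.2,-0.12,10]])

```text
time_s: 29.33
ee_pos: [0.659, -0.0109, 0.0931]
tool_rot: [-0.0, 0.633, 0.774, 0.0]
ft_force: [1.6, -0.3, -5.9]
finger_gap: 0.0147
grasp_force: 58.9
```

jog_arm(plan=[[0,0,-0.2,-0.12,10],[0,0,-0.2,-0.12,10],[0,0,-0.2,-0.12,10],[0,0,-0.2,-0.12,10],[0,0,0,0.12,10]])

```text
time_s: 29.75
ee_pos: [0.6592, -0.0108, 0.0945]
tool_rot: [0.0, 0.482, 0.876, 0.0]
ft_force: [-0.1, 0.1, -3.6]
finger_gap: 0.0142
grasp_force: 59.3
```

jog_arm(plan=[[0,0,-0.2,0.12,10],[0,0,-0.2,0.12,10],[0,0,-0.2,0.12,10],[0,0,-0.2,0.12,10],[0,0,-0.2,0.12,10]])

```text
time_s: 30.17
ee_pos: [0.6589, -0.011, 0.0954]
tool_rot: [0.0, 0.725, 0.689, -0.0]
ft_force: [0.3, -0.6, -3.7]
finger_gap: 0.0148
grasp_force: 59.2
```

jog_arm(plan=[[0,0,-0.2,0.12,10],[0,0,-0.2,0.12,10],[0,0,-0.2,0.12,10],[0,0,-0.2,0.12,10],[0,0,0,-0.12,10]])

```text
time_s: 30.58
ee_pos: [0.6587, -0.0111, 0.0962]
tool_rot: [-0.0, 0.838, 0.546, -0.001]
ft_force: [-0.1, -1.0, -3.3]
finger_gap: 0.0144
grasp_force: 59.3
```

jog_arm(plan=[[0,0,-0.2,-0.12,10],[0,0,-0.2,-0.12,10],[0,0,-0.2,-0.12,10],[0,0,-0.2,-0.12,10],[0,0,-0.2,-0.12,10]])

```text
time_s: 31.0
ee_pos: [0.659, -0.011, 0.0971]
tool_rot: [-0.0, 0.633, 0.774, 0.0]
ft_force: [0.6, -0.8, -5.5]
finger_gap: 0.0146
grasp_force: 59.1
```

jog_arm(plan=[[0,0,-0.2,-0.12,10],[0,0,-0.2,-0.12,10],[0,0,-0.2,-0.12,10],[0,0,-0.2,-0.12,10],[0,0,0,0.12,10]])

```text
time_s: 31.42
ee_pos: [0.6592, -0.0108, 0.0981]
tool_rot: [0.0, 0.482, 0.876, 0.0]
ft_force: [1.4, -0.3, -2.9]
finger_gap: 0.0145
grasp_force: 59.3
```

jog_arm(plan=[[0,0,-0.2,0.12,10],[0,0,-0.2,0.12,10],[0,0,-0.2,0.12,10],[0,0,-0.2,0.12,10],[0,0,-0.2,0.12,10]])

```text
time_s: 31.83
ee_pos: [0.6589, -0.011, 0.0991]
tool_rot: [-0.0, 0.725, 0.689, -0.0]
ft_force: [-0.7, -1.1, -4.2]
finger_gap: 0.0146
grasp_force: 59.3
```

jog_arm(plan=[[0,0,-0.3,0.12,10],[0,0,-0.3,0.12,10],[0,0,-0.3,0.12,10],[0,0,-0.3,0.12,10],[0,0,0,-0.12,10]])

```text
time_s: 32.25
ee_pos: [0.6589, -0.0111, 0.1007]
tool_rot: [0.0, 0.838, 0.546, -0.0]
ft_force: [-1.1, -0.9, -1.7]
finger_gap: 0.0147
grasp_force: 59.7
```

jog_arm(plan=[[0,0,-0.3,-0.12,10],[0,0,-0.5,-0.12,10],[0,0,-1,0,10],[0,0,-2,0,10],[0,0,-2,0,10]])

```text
time_s: 32.67
ee_pos: [0.6593, -0.0108, 0.1068]
tool_rot: [0.0, 0.764, 0.645, 0.0]
ft_force: [-0.0, -0.7, -0.8]
finger_gap: 0.0145
grasp_force: 59.7
```

jog_arm(plan=[[0,0,-4,0,10],[0,0,-6,0,10],[0,0,-10,0,10],[0,0,-20,0,10],[0,0,-20,0,10]])

```text
time_s: 33.08
ee_pos: [0.6588, -0.0107, 0.1673]
tool_rot: [-0.0, 0.763, 0.646, -0.0]
ft_force: [-0.3, 0.2, -0.8]
finger_gap: 0.0146
grasp_force: 59.6
```

jog_arm(plan=[[0,0,-20,0,10],[-10,-4,-5,0,10],[-36.7,-13.6,0,0,10],[-36.7,-13.6,0,0,10],[-36.7,-13.6,0,0,10]])

```text
time_s: 33.5
ee_pos: [0.594, -0.1232, 0.1916]
tool_rot: [0.0, 0.763, 0.647, -0.0]
ft_force: [0.5, -0.1, -0.8]
finger_gap: 0.0147
grasp_force: 59.6
```

jog_arm(plan=[[-36.7,-13.6,0,0,10],[-36.7,-13.6,0,0,10],[-36.7,-13.6,0,0,10],[-36.7,-13.6,0,0,10],[-36.7,-13.6,0,0,10]])

```text
time_s: 33.92
ee_pos: [0.4961, -0.2935, 0.1915]
tool_rot: [0.0, 0.763, 0.646, -0.0]
ft_force: [1.4, -0.9, 0.6]
finger_gap: 0.0145
grasp_force: 59.6
```

jog_arm(plan=[[-26.7,-9.6,0,0,10],[0,0,0,0,10],[0,0,0,0,10]])

```text
time_s: 34.17
ee_pos: [0.4828, -0.318, 0.1914]
tool_rot: [-0.0, 0.764, 0.645, 0.0]
ft_force: [-0.0, 0.9, -1.3]
finger_gap: 0.0144
grasp_force: 59.6
```

```bash
python3 - <<'E'
from h import *
st();go(482,-316,59,-.15)
E
```

```text
t 34.17 p [ 482.8 -318.   191.4] q [-0.     0.764  0.645  0.   ] F [-0.   0.9 -1.3] gap 14.4 g 59.6 j [-0.79  0.2   1.63  0.    1.31 -0.62]
go [  1.8  -1.1 132.4] yaw now -0.169 turn -0.019
```

jog_arm(plan=[[3,0,35,0,10],[0,0,35,0,10],[0,0,35,0,10],[0,0,18,0,10],[0,0,6,0,10]])

```text
time_s: 34.58
ee_pos: [0.4826, -0.31, 0.0581]
tool_rot: [-0.004, 0.763, 0.647, -0.0]
ft_force: [-0.5, 0.3, -1.4]
finger_gap: 0.0146
grasp_force: 59.6
```

jog_arm(plan=[[0,0,1.5,0,10],[0,0,1,0,10],[0,0,1,0,10],[0,0,0.5,0,10],[0,0,0,0,10]])

```text
time_s: 35.0
ee_pos: [0.4855, -0.3143, 0.0599]
tool_rot: [0.001, 0.763, 0.646, 0.0]
ft_force: [-0.3, 0.2, -1.0]
finger_gap: 0.0148
grasp_force: 59.6
```

jog_arm(plan=[[0,0,1,0,10],[0,0,1,0,10],[0,0,0,0,10]])

```text
time_s: 35.25
ee_pos: [0.4852, -0.3141, 0.0577]
tool_rot: [0.001, 0.763, 0.646, 0.0]
ft_force: [-1.3, 1.0, 4.6]
finger_gap: 0.0146
grasp_force: 60.5
```

jog_arm(plan=[[0,0,-0.5,0,10],[0,0,0,0,25],[0,0,0,0,42],[0,0,0,0,42],[0,0,-15,0,42]])

```text
time_s: 35.67
ee_pos: [0.4827, -0.3118, 0.069]
tool_rot: [-0.003, 0.763, 0.646, -0.0]
ft_force: [0.0, 1.5, -0.8]
finger_gap: 0.0419
grasp_force: 0.0
```

jog_arm(plan=[[0,0,-35,0,50],[0,0,-40,0,50],[0,0,-40,0,50],[39.1,10.6,0,0,50],[39.1,10.6,0,0,50]])

```text
time_s: 36.08
ee_pos: [0.5201, -0.2421, 0.191]
tool_rot: [0.004, 0.764, 0.645, 0.001]
ft_force: [-0.3, 1.2, -1.3]
finger_gap: 0.05
grasp_force: 0.0
```

jog_arm(plan=[[39.1,10.6,0,0,50],[39.1,10.6,0,0,50],[39.1,10.6,0,0,50],[39.1,10.6,0,0,50],[39.1,10.6,0,0,50]])

```text
time_s: 36.5
ee_pos: [0.6032, -0.0539, 0.1869]
tool_rot: [0.0, 0.763, 0.646, -0.0]
ft_force: [0.7, 0.4, 0.6]
finger_gap: 0.0501
grasp_force: 0.0
```

jog_arm(plan=[[39.1,10.6,0,0,50],[39.1,10.6,0,-0.12,50],[39.1,10.6,0,-0.12,50],[0,0,0,-0.12,50],[0,0,0,-0.12,50]])

```text
time_s: 36.92
ee_pos: [0.6491, 0.0592, 0.1864]
tool_rot: [-0.0, 0.583, 0.812, -0.0]
ft_force: [0.4, -0.9, 0.4]
finger_gap: 0.0498
grasp_force: 0.0
```

jog_arm(plan=[[0,0,0,0,50],[0,0,0,0,50]])

```text
time_s: 37.08
ee_pos: [0.6488, 0.0565, 0.1867]
tool_rot: [-0.0, 0.589, 0.808, -0.0]
ft_force: [0.1, -0.3, -0.4]
finger_gap: 0.0502
grasp_force: 0.0
```

```bash
python3 - <<'E'
from h import *
st();go(655,53,84,.32);a=snap('scene','s6');b=snap('top','t6')
E
```

```text
t 37.08 p [648.8  56.5 186.7] q [-0.     0.589  0.808 -0.   ] F [ 0.1 -0.3 -0.4] gap 50.2 g 0.0 j [-0.1   0.39  1.41 -0.    1.34 -0.41]
go [ -5.2   4.9 102.7] yaw now 0.312 turn -0.008
```

jog_arm(plan=[[-5,5,30,0,50],[0,0,30,0,50],[0,0,20,0,50],[0,0,14,0,50],[0,0,7,0,50]])

```text
time_s: 37.6
ee_pos: [0.6538, 0.0528, 0.0835]
tool_rot: [-0.002, 0.588, 0.809, -0.001]
ft_force: [0.1, 0.3, -0.2]
finger_gap: 0.05
grasp_force: 0.0
```

jog_arm(plan=[[0,0,0,0,50],[0,0,0,0,25],[0,0,0,0,25],[0,0,0,0,12],[0,0,0,0,10]])

```text
time_s: 38.02
ee_pos: [0.6556, 0.0527, 0.0883]
tool_rot: [0.001, 0.588, 0.809, -0.0]
ft_force: [-4.9, -0.3, 5.9]
finger_gap: 0.0148
grasp_force: 59.6
```

jog_arm(plan=[[0,0,0,0,10],[0,0,0,0.12,10],[0,0,-0.2,0.12,10],[0,0,-0.2,0.12,10],[0,0,-0.2,0.12,10]])

```text
time_s: 38.43
ee_pos: [0.6554, 0.0526, 0.0883]
tool_rot: [0.001, 0.765, 0.645, -0.0]
ft_force: [-4.1, -1.8, 3.0]
finger_gap: 0.0146
grasp_force: 60.2
```

jog_arm(plan=[[0,0,-0.2,0.12,10],[0,0,-0.2,0.12,10],[0,0,0,-0.12,10],[0,0,-0.2,-0.12,10],[0,0,-0.2,-0.12,10]])

```text
time_s: 38.85
ee_pos: [0.6555, 0.0526, 0.0884]
tool_rot: [0.001, 0.721, 0.693, -0.0]
ft_force: [-0.2, -1.5, -2.1]
finger_gap: 0.0146
grasp_force: 58.5
```

jog_arm(plan=[[0,0,-0.2,-0.12,10],[0,0,-0.2,-0.12,10],[0,0,-0.2,-0.12,10],[0,0,-0.2,-0.12,10],[0,0,-0.2,-0.12,10]])

```text
time_s: 39.27
ee_pos: [0.6556, 0.0529, 0.0887]
tool_rot: [0.001, 0.484, 0.875, 0.0]
ft_force: [2.1, -0.3, -4.5]
finger_gap: 0.0145
grasp_force: 58.3
```

```bash
python3 - <<'E'
from h import *
st();s=arm.state();print(np.round(s['moment'],2))
E
```

```text
t 39.27 p [655.6  52.9  88.7] q [0.001 0.484 0.875 0.   ] F [ 2.1 -0.3 -4.5] gap 14.5 g 58.3 j [-0.1   0.5   1.46 -0.    1.18 -0.66]
[-0.15 -0.3  -0.34]
```

jog_arm(plan=[[0,0,-0.2,-0.12,10],[0,0,-0.2,-0.12,10],[0,0,-0.2,-0.12,10],[0,0,0,0.12,10],[0,0,-0.2,0.12,10]])

```text
time_s: 39.68
ee_pos: [0.6558, 0.0531, 0.0894]
tool_rot: [0.001, 0.435, 0.9, 0.0]
ft_force: [2.1, -0.2, -5.5]
finger_gap: 0.0144
grasp_force: 59.3
```

jog_arm(plan=[[0,0,-0.2,0.12,10],[0,0,-0.2,0.12,10],[0,0,-0.2,0.12,10],[0,0,-0.2,0.12,10],[0,0,-0.2,0.12,10]])

```text
time_s: 40.1
ee_pos: [0.6556, 0.0527, 0.0901]
tool_rot: [0.001, 0.682, 0.731, -0.0]
ft_force: [0.7, -2.3, -6.8]
finger_gap: 0.0148
grasp_force: 59.1
```

jog_arm(plan=[[0,0,-0.2,0.12,10],[0,0,-0.2,0.12,10],[0,0,-0.2,0.12,10],[0,0,-0.2,0.12,10],[0,0,0,-0.12,10]])

```text
time_s: 40.52
ee_pos: [0.6548, 0.0526, 0.0907]
tool_rot: [0.0, 0.804, 0.595, -0.001]
ft_force: [-1.1, -2.2, -4.0]
finger_gap: 0.0147
grasp_force: 58.7
```

jog_arm(plan=[[0,0,-0.2,-0.12,10],[0,0,-0.2,-0.12,10],[0,0,-0.2,-0.12,10],[0,0,-0.2,-0.12,10],[0,0,-0.2,-0.12,10]])

```text
time_s: 40.93
ee_pos: [0.6552, 0.0527, 0.0915]
tool_rot: [0.0, 0.585, 0.811, -0.0]
ft_force: [1.0, -1.4, -7.2]
finger_gap: 0.0146
grasp_force: 58.4
```

jog_arm(plan=[[0,0,-0.2,-0.12,10],[0,0,-0.2,-0.12,10],[0,0,-0.2,-0.12,10],[0,0,-0.2,-0.12,10],[0,0,0,0.12,10]])

```text
time_s: 41.35
ee_pos: [0.6557, 0.0532, 0.0926]
tool_rot: [0.001, 0.428, 0.904, 0.0]
ft_force: [2.9, -0.0, -5.9]
finger_gap: 0.0145
grasp_force: 59.3
```

jog_arm(plan=[[0,0,-0.2,0.12,10],[0,0,-0.2,0.12,10],[0,0,-0.2,0.12,10],[0,0,-0.2,0.12,10],[0,0,-0.2,0.12,10]])

```text
time_s: 41.77
ee_pos: [0.6554, 0.0526, 0.0935]
tool_rot: [0.001, 0.682, 0.731, -0.0]
ft_force: [1.7, -1.6, -7.7]
finger_gap: 0.0147
grasp_force: 59.3
```

```bash
python3 - <<'E'
from h import *
st()
E
```

```text
t 41.77 p [655.4  52.6  93.5] q [ 0.001  0.682  0.731 -0.   ] F [ 1.7 -1.6 -7.7] gap 14.7 g 59.3 j [-0.1   0.49  1.46 -0.    1.19 -0.17]
```

jog_arm(plan=[[0,0,-0.2,0.12,10],[0,0,-0.2,0.12,10],[0,0,-0.2,0.12,10],[0,0,-0.2,0.12,10],[0,0,0,-0.12,10]])

```text
time_s: 42.18
ee_pos: [0.6548, 0.0526, 0.0944]
tool_rot: [0.0, 0.803, 0.595, -0.001]
ft_force: [0.5, -1.5, -4.4]
finger_gap: 0.0148
grasp_force: 59.0
```

jog_arm(plan=[[0,0,-0.2,-0.12,10],[0,0,-0.2,-0.12,10],[0,0,-0.2,-0.12,10],[0,0,-0.2,-0.12,10],[0,0,-0.2,-0.12,10]])

```text
time_s: 42.6
ee_pos: [0.6557, 0.0529, 0.0957]
tool_rot: [0.001, 0.585, 0.811, 0.0]
ft_force: [1.6, -0.7, -6.3]
finger_gap: 0.0149
grasp_force: 58.8
```

jog_arm(plan=[[0,0,-0.2,-0.12,10],[0,0,-0.2,-0.12,10],[0,0,-0.2,-0.12,10],[0,0,-0.2,-0.12,10],[0,0,0,0.12,10]])

```text
time_s: 43.02
ee_pos: [0.6558, 0.0531, 0.0969]
tool_rot: [0.001, 0.429, 0.904, 0.0]
ft_force: [0.5, -0.6, -3.3]
finger_gap: 0.0145
grasp_force: 59.6
```

jog_arm(plan=[[0,0,-0.2,0.12,10],[0,0,-0.2,0.12,10],[0,0,-0.2,0.12,10],[0,0,-0.2,0.12,10],[0,0,-0.2,0.12,10]])

```text
time_s: 43.43
ee_pos: [0.6549, 0.0526, 0.0975]
tool_rot: [0.0, 0.682, 0.731, -0.001]
ft_force: [-0.1, -1.1, -4.0]
finger_gap: 0.0144
grasp_force: 59.6
```

jog_arm(plan=[[0,0,-0.2,0.12,10],[0,0,-0.2,0.12,10],[0,0,-0.2,0.12,10],[0,0,-0.2,0.12,10],[0,0,0,-0.12,10]])

```text
time_s: 43.85
ee_pos: [0.6548, 0.0526, 0.0982]
tool_rot: [0.0, 0.803, 0.595, -0.001]
ft_force: [-0.4, -2.1, -3.0]
finger_gap: 0.0148
grasp_force: 59.2
```

jog_arm(plan=[[0,0,-0.2,-0.12,10],[0,0,-0.2,-0.12,10],[0,0,-0.2,-0.12,10],[0,0,-0.2,-0.12,10],[0,0,-0.2,-0.12,10]])

```text
time_s: 44.27
ee_pos: [0.6556, 0.0529, 0.0992]
tool_rot: [0.001, 0.585, 0.811, 0.0]
ft_force: [1.8, -1.4, -5.8]
finger_gap: 0.0148
grasp_force: 58.8
```

jog_arm(plan=[[0,0,-0.2,-0.12,10],[0,0,-0.2,-0.12,10],[0,0,-0.2,-0.12,10],[0,0,-0.2,-0.12,10],[0,0,0,0.12,10]])

```text
time_s: 44.68
ee_pos: [0.6558, 0.0532, 0.1005]
tool_rot: [0.001, 0.429, 0.904, 0.0]
ft_force: [0.9, 0.0, -2.7]
finger_gap: 0.0146
grasp_force: 59.5
```

jog_arm(plan=[[0,0,-0.2,0.12,10],[0,0,-0.2,0.12,10],[0,0,-0.2,0.12,10],[0,0,-0.2,0.12,10],[0,0,-0.2,0.12,10]])

```text
time_s: 45.1
ee_pos: [0.655, 0.0527, 0.1014]
tool_rot: [0.0, 0.682, 0.731, -0.001]
ft_force: [-1.4, -1.9, -2.0]
finger_gap: 0.0147
grasp_force: 59.7
```

jog_arm(plan=[[0,0,-0.2,0.12,10],[0,0,-0.3,0.12,10],[0,0,-0.3,0.12,10],[0,0,-0.3,0.12,10],[0,0,0,-0.12,10]])

```text
time_s: 45.52
ee_pos: [0.6548, 0.0525, 0.1027]
tool_rot: [0.0, 0.803, 0.596, -0.001]
ft_force: [-1.5, -2.2, -1.3]
finger_gap: 0.0145
grasp_force: 59.8
```

jog_arm(plan=[[0,0,-0.5,0,10],[0,0,-1,0,10],[0,0,-2,0,10],[0,0,-3,0,10],[0,0,-4,0,10]])

```text
time_s: 45.93
ee_pos: [0.6549, 0.0531, 0.1125]
tool_rot: [-0.0, 0.801, 0.599, -0.0]
ft_force: [-1.7, -1.1, -3.1]
finger_gap: 0.0145
grasp_force: 59.5
```

jog_arm(plan=[[0,0,-5,0,10],[0,0,-8,0,10],[0,0,-15,0,10],[0,0,-25,0,10],[0,0,-25,0,10]])

```text
time_s: 46.35
ee_pos: [0.6556, 0.0538, 0.1922]
tool_rot: [-0.0, 0.8, 0.599, 0.001]
ft_force: [0.4, 0.1, -1.6]
finger_gap: 0.0148
grasp_force: 59.6
```

jog_arm(plan=[[-10,-3,-5,0,10],[-37.2,-10.9,0,0,10],[-37.2,-10.9,0,0,10],[-37.2,-10.9,0,0,10],[-37.2,-10.9,0,0,10]])

```text
time_s: 46.77
ee_pos: [0.5648, -0.0874, 0.1957]
tool_rot: [0.001, 0.8, 0.6, 0.001]
ft_force: [-0.4, -0.3, -0.9]
finger_gap: 0.0144
grasp_force: 59.6
```

jog_arm(plan=[[-37.2,-10.9,0,0,10],[-37.2,-10.9,0,0,10],[-37.2,-10.9,0,0,10],[-37.2,-10.9,0,0,10],[-20,-6,0,0,10]])

```text
time_s: 47.18
ee_pos: [0.4687, -0.2374, 0.1958]
tool_rot: [0.001, 0.801, 0.598, -0.0]
ft_force: [0.2, 0.9, -1.7]
finger_gap: 0.0147
grasp_force: 59.5
```

jog_arm(plan=[[0,0,0,0,10],[0,0,0,0,10]])

```text
time_s: 47.35
ee_pos: [0.4703, -0.2351, 0.1957]
tool_rot: [0.0, 0.801, 0.598, 0.0]
ft_force: [1.1, -0.7, -1.6]
finger_gap: 0.0149
grasp_force: 59.5
```

```bash
python3 - <<'E'
from h import *
st();go(492,-256,63,-.15)
E
```

```text
t 47.35 p [ 470.3 -235.1  195.7] q [0.    0.801 0.598 0.   ] F [ 1.1 -0.7 -1.6] gap 14.9 g 59.5 j [-0.69  0.06  1.78  0.    1.3  -0.41]
go [-13.9  26.6 132.8] yaw now -0.288 turn -0.138
```

jog_arm(plan=[[-13.9,26.6,0,-0.12,10],[0,0,35,0,10],[0,0,35,0,10],[0,0,35,0,10],[0,0,20,0,10]])

```text
time_s: 47.77
ee_pos: [0.4912, -0.2521, 0.0665]
tool_rot: [-0.003, 0.762, 0.647, -0.0]
ft_force: [-0.7, 0.3, -1.9]
finger_gap: 0.0143
grasp_force: 59.5
```

jog_arm(plan=[[0,0,6,0,10],[0,0,1.5,0,10],[0,0,1,0,10],[0,0,1,0,10],[0,0,0,0,10]])

```text
time_s: 48.18
ee_pos: [0.4937, -0.2557, 0.063]
tool_rot: [0.002, 0.763, 0.647, 0.0]
ft_force: [1.1, 0.3, -1.7]
finger_gap: 0.0149
grasp_force: 59.5
```

jog_arm(plan=[[0,0,1,0,10],[0,0,1,0,10],[0,0,0,0,10]])

```text
time_s: 48.43
ee_pos: [0.4926, -0.2551, 0.0595]
tool_rot: [0.0, 0.763, 0.646, 0.0]
ft_force: [-0.6, -0.1, -2.3]
finger_gap: 0.015
grasp_force: 59.5
```

jog_arm(plan=[[0,0,1,0,10],[0,0,0.5,0,10],[0,0,0,0,10]])

```text
time_s: 48.68
ee_pos: [0.4928, -0.2553, 0.0592]
tool_rot: [0.0, 0.763, 0.646, -0.0]
ft_force: [-3.4, 1.6, 9.3]
finger_gap: 0.0143
grasp_force: 61.2
```

jog_arm(plan=[[0,0,-1,0,10],[0,0,0,0,25],[0,0,0,0,42],[0,0,0,0,42],[0,0,-15,0,42]])

```text
time_s: 49.1
ee_pos: [0.4904, -0.2534, 0.0708]
tool_rot: [-0.003, 0.763, 0.646, -0.001]
ft_force: [-0.3, 0.3, -0.4]
finger_gap: 0.042
grasp_force: 0.0
```

jog_arm(plan=[[0,0,-35,0,50],[0,0,-40,0,50],[0,0,-40,0,50],[0,0,0,0,50],[0,0,0,0,50]])

```text
time_s: 49.52
ee_pos: [0.4941, -0.2563, 0.1919]
tool_rot: [0.003, 0.763, 0.646, 0.001]
ft_force: [-0.1, -0.3, -0.3]
finger_gap: 0.0499
grasp_force: 0.0
```

```bash
cat > scr.py <<'E'
from h import *
def quad(m):
    cs,_=cv2.findContours(m,cv2.RETR_EXTERNAL,cv2.CHAIN_APPROX_NONE);c=max(cs,key=cv2.contourArea);return cv2.minAreaRect(c),c
def scraper(b):
    h=cv2.cvtColor(b,cv2.COLOR_RGB2HSV);k=np.zeros(h.shape[:2],np.uint8);k[180:290,160:285]=255
    w=cv2.morphologyEx(cv2.inRange(b,(150,150,150),(255,255,255)),cv2.MORPH_OPEN,np.ones((3,3)))&k
    g=cv2.inRange(h,(4,90,50),(18,255,190))&k
    w=cv2.dilate(w,np.ones((3,3)))
    d=cv2.morphologyEx(w|0,cv2.MORPH_CLOSE,np.ones((15,15)));d=cv2.erode(d,np.ones((3,3)))
    (c,s,a),_=quad(d);B=cv2.boxPoints((c,s,a));W=np.array([ray('top',p,.030)[:2]*1000 for p in B])
    L=[W[1]-W[0],W[2]-W[1]];l=max(L,key=np.linalg.norm);print('foot',W.mean(0).round(1),[round(np.linalg.norm(x)) for x in L],'yaw %.3f'%np.arctan(-l[0]/l[1]))
    y,x=np.where(g);print('grip px',x.mean().round(1),y.mean().round(1),len(x),(ray('top',(x.mean(),y.mean()),.068)*1000).round(1))
    p=cv2.inRange(b,(0,0,0),(48,48,48))&k;p=cv2.morphologyEx(p|d,cv2.MORPH_OPEN,np.ones((5,5)))
    (c,s,a),cc=quad(p);B=cv2.boxPoints((c,s,a));W=np.array([ray('top',q,.004)[:2]*1000 for q in B])
    L=[W[1]-W[0],W[2]-W[1]];l=max(L,key=np.linalg.norm);print('pad',W.mean(0).round(1),[round(np.linalg.norm(x)) for x in L],'yaw %.3f'%np.arctan(-l[0]/l[1]))
E
python3 - <<'E'
from scr import *
st();b=snap('top','t7');a=snap('scene','s7');scraper(b)
v=np.hstack([b[120:270,170:370],a[190:340,60:260]]);cv2.imwrite('pics/v7.png',cv2.resize(v[:,:,::-1],None,fx=2,fy=2,interpolation=cv2.INTER_CUBIC))
E
```

```text
t 49.52 p [ 494.1 -256.3  191.9] q [0.003 0.763 0.646 0.001] F [-0.1 -0.3 -0.3] gap 49.9 g 0.0 j [-0.7   0.14  1.7   0.    1.3  -0.53]
foot [507.6 312.2] [62, 41] yaw -0.083
grip px 240.4 230.9 131 [456.9 252.2  68. ]
pad [458.7 299.8] [126, 239] yaw -0.313
```

View pics/v7.png

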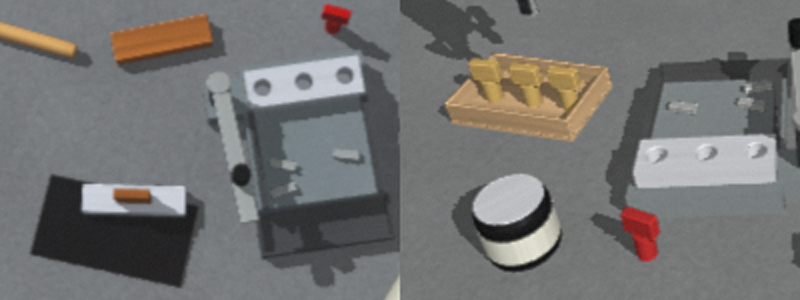

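Plugs are all in the tray, the bores are empty and the block is seated. The scraper was knocked to top px (237,220), near the pad's far edge, so I measure it again.

```bash
python3 - <<'E'
from h import *
b=cv2.imread('pics/t7.png');h=cv2.cvtColor(b,cv2.COLOR_BGR2HSV)
k=np.zeros(h.shape[:2],np.uint8);k[205:235,205:270]=255
w=(cv2.inRange(h,(0,0,125),(179,60,255))|cv2.inRange(h,(2,90,40),(20,255,255)))&k
cs,_=cv2.findContours(w,cv2.RETR_EXTERNAL,cv2.CHAIN_APPROX_NONE);c=max(cs,key=cv2.contourArea)
R=cv2.minAreaRect(c);B=cv2.boxPoints(R);W=np.array([ray('top',p,.03)[:2]*1000 for p in B]);print(np.round(R[0],1),np.round(R[1],1),W.round().tolist(),W.mean(0).round(1))
L=[W[1]-W[0],W[2]-W[1]];l=max(L,key=np.linalg.norm);print([round(np.linalg.norm(x)) for x in L],'yaw %.3f'%np.arctan(-l[0]/l[1]))
g=cv2.inRange(h,(2,120,40),(14,255,255))&k;y,x=np.where(g);print(x.min(),x.max(),y.min(),y.max(),x.mean(),y.mean(),len(x))
print((ray('top',(x.mean(),y.mean()),.066)*1000).round(1))
go(505,265,190,-.09)
E
```

```text
[235.5 215.5] [21. 61.] [[554.0, 359.0], [539.0, 170.0], [472.0, 175.0], [488.0, 363.0]] [513.4 266.8]
[190, 66] yaw -0.083
227 244 215 220 235.78 217.45 100
[499.7 263.6  66. ]
go [514.7 -72.5  -1.9] yaw now -0.165 turn -0.075
```

```bash
python3 - <<'E'
from h import *
P=[(211,212.5),(263,213.5),(262.5,227.5),(211,226.5)]
W=np.array([ray('top',p,.03)[:2]*1000 for p in P]);print(W.round(1).tolist(),W.mean(0))
go(502,264,190,-.09)
E
```

```text
[[529.1, 342.1], [512.5, 181.2], [468.6, 186.1], [485.0, 344.4]] [498.79713187 263.44512801]
go [513.2 -75.3  -1.9] yaw now -0.165 turn -0.075
```

jog_arm(plan=[[38,-5.6,0,0,60],[38,-5.6,0,0,60],[38,-5.6,0,0,60],[38,-5.6,0,0,60],[38,-5.6,0,0,60]])

```text
time_s: 50.03
ee_pos: [0.4943, -0.0608, 0.1862]
tool_rot: [-0.002, 0.763, 0.646, -0.001]
ft_force: [-0.3, -0.2, 1.0]
finger_gap: 0.06
grasp_force: 0.0
```

jog_arm(plan=[[38,-5.6,0,0,60],[38,-5.6,0,0,60],[38,-5.6,0,0,60],[38,-5.6,0,0,60],[38,-5.6,0,0,60]])

```text
time_s: 50.45
ee_pos: [0.4979, 0.131, 0.1863]
tool_rot: [-0.001, 0.763, 0.646, -0.002]
ft_force: [1.3, -1.4, 0.1]
finger_gap: 0.0599
grasp_force: 0.0
```

jog_arm(plan=[[38,-5.6,0,0,60],[38,-5.6,0,0,60],[38,-5.6,0,-0.075,60],[0,0,0,0,60],[0,0,0,0,60]])

```text
time_s: 50.87
ee_pos: [0.5, 0.2457, 0.1861]
tool_rot: [-0.001, 0.737, 0.676, -0.002]
ft_force: [-0.8, -0.2, -0.3]
finger_gap: 0.0599
grasp_force: 0.0
```

```bash
python3 - <<'E'
from h import *
st();go(502,264,46,-.09)
a=snap('scene','s8');cv2.imwrite('pics/v8.png',cv2.resize(a[130:280,250:410,::-1],None,fx=3.5,fy=3.5,interpolation=cv2.INTER_CUBIC))
E
```

```text
t 50.87 p [500.  245.7 186.1] q [-0.001  0.737  0.676 -0.002] F [-0.8 -0.2 -0.3] gap 59.9 g 0.0 j [ 0.24  0.15  1.69 -0.    1.3   0.33]
go [ 18.6   1.  140.1] yaw now -0.087 turn 0.003
```

View pics/v8.png

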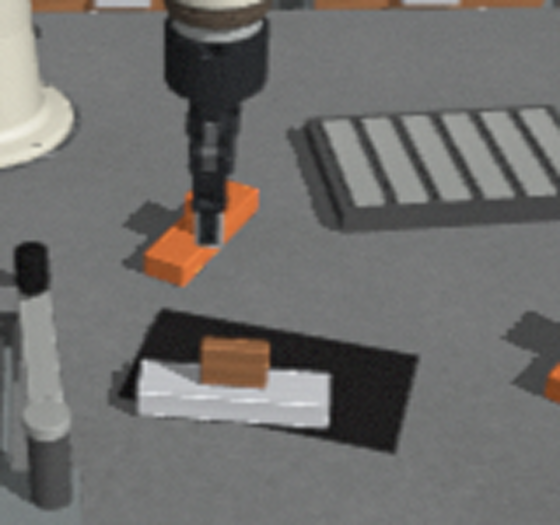

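```bash
python3 - <<'E'
from h import *
P=ray('scene',(317.1,233.4),.051)*1000;print(P.round(1))
s=cv2.imread('pics/s8.png');h=cv2.cvtColor(s,cv2.COLOR_BGR2HSV);m=cv2.inRange(h,(4,100,60),(14,255,190));m[:222]=0;m[245:]=0;m[:,:300]=0;m[:,335:]=0
y,x=np.where(m);print(x.min(),x.max(),y.min(),y.max(),(ray('scene',(x.mean(),y.mean()),.051)*1000).round(1));go(501,263,50,-.09)
E
```

```text
[503.7 270.3  51. ]
307 326 226 240 [499.6 268.7  51. ]
go [ 18.8  -0.6 136.3] yaw now -0.089 turn 0.001
```

jog_arm(plan=[[21,0,35,0,60],[0,0,35,0,60],[0,0,35,0,60],[0,0,27,0,60],[0,0,10,0,60]])

```text
time_s: 51.33
ee_pos: [0.4997, 0.2625, 0.0409]
tool_rot: [-0.002, 0.739, 0.674, -0.005]
ft_force: [0.1, -0.2, -0.6]
finger_gap: 0.06
grasp_force: 0.0
```

jog_arm(plan=[[0,0,2,0,60],[0,0,0,0,35],[0,0,0,0,25],[0,0,0,0,12],[0,0,0,0,8]])

```text
time_s: 51.75
ee_pos: [0.505, 0.2655, 0.0467]
tool_rot: [0.001, 0.738, 0.674, 0.001]
ft_force: [0.3, -1.7, 2.5]
finger_gap: 0.0146
grasp_force: 59.2
```

jog_arm(plan=[[0,0,0,0,8],[0,0,0,0,8]])

```text
time_s: 51.92
ee_pos: [0.505, 0.2655, 0.0467]
tool_rot: [0.001, 0.738, 0.675, 0.001]
ft_force: [-1.0, -0.4, 6.2]
finger_gap: 0.0148
grasp_force: 60.0
```

```bash
python3 - <<'E'
from h import *
st();go(500,266,46,-.09)
E
```

```text
t 51.92 p [505.  265.5  46.7] q [0.001 0.738 0.675 0.001] F [-1.  -0.4  6.2] gap 14.8 g 60.0 j [ 0.27  0.36  1.75 -0.    1.03  0.36]
go [ 0.  -5.   0.7] yaw now -0.09 turn 0.000
```

jog_arm(plan=[[0,0,-10,0,8],[0,0,-25,0,8],[0,0,-35,0,8],[0,0,-35,0,8],[0,0,-35,0,8]])

```text
time_s: 52.33
ee_pos: [0.5028, 0.2651, 0.186]
tool_rot: [-0.0, 0.738, 0.675, -0.001]
ft_force: [1.0, -0.5, -3.3]
finger_gap: 0.015
grasp_force: 59.1
```

jog_arm(plan=[[0,0,-35,0,8],[-20,8,0,0,8],[-34.1,14.5,0,0,8],[-34.1,14.5,0,0,8],[-34.1,14.5,0,0,8]])

```text
time_s: 52.75
ee_pos: [0.5436, 0.1378, 0.2201]
tool_rot: [0.0, 0.738, 0.675, 0.0]
ft_force: [0.1, -0.4, -3.5]
finger_gap: 0.0148
grasp_force: 59.2
```

jog_arm(plan=[[-34.1,14.5,0,0,8],[-34.1,14.5,0,0,8],[-34.1,14.5,0,0,8],[-34.1,14.5,0,-0.05,8],[-14,6.5,0,-0.1,8]])

```text
time_s: 53.17
ee_pos: [0.5958, -0.0211, 0.2198]
tool_rot: [0.001, 0.686, 0.728, -0.001]
ft_force: [-0.1, 0.2, -4.3]
finger_gap: 0.0148
grasp_force: 59.2
```

jog_arm(plan=[[0,0,0,0,8],[0,0,0,0,8]])

```text
time_s: 53.33
ee_pos: [0.595, -0.017, 0.2195]
tool_rot: [-0.001, 0.687, 0.727, -0.0]
ft_force: [-0.2, 0.7, -3.9]
finger_gap: 0.0148
grasp_force: 59.1
```

```bash
python3 - <<'E'
from h import *
st();go(596,-16.4,86,.063)
a=snap('scene','s9');cv2.imwrite('pics/v9.png',cv2.resize(a[150:290,130:310,::-1],None,fx=4,fy=4,interpolation=cv2.INTER_CUBIC))
E
```

```text
t 53.33 p [595.  -17.  219.5] q [-0.001  0.687  0.727 -0.   ] F [-0.2  0.7 -3.9] gap 14.8 g 59.1 j [-0.23  0.22  1.55  0.    1.37 -0.29]
go [  0.5   1.1 133.5] yaw now 0.057 turn -0.006
```

View pics/v9.png

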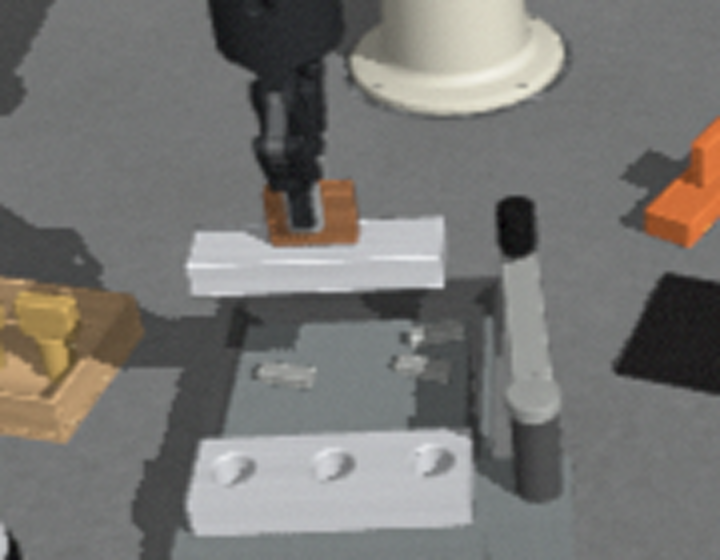

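```bash
python3 - <<'E'
from h import *
E=[ray('scene',(130+u/4,150+v/4),.177)*1000 for u,v in((190,295),(445,287))];print(np.round(E,1),np.mean(E,0).round(1))
print([ (ray('scene',(130+u/4,150+v/4),.068)*1000).round(1) for u,v in((232,466),(333,462),(432,458))])
E
```

```text
[[620.3 -93.  177. ]
 [611.9  68.7 177. ]] [616.1 -12.2 177. ]
[array([661.8, -74.2,  68. ]), array([657.7,  -8.4,  68. ]), array([653.5,  56.1,  68. ])]
```

Scene view: the scraper hangs level, centred over the deck between the fences (foot middle at y ≈ -15), behind all three chips. I lower it.

jog_arm(plan=[[0,1,35,-0.006,8],[0,0,35,0,8],[0,0,30,0,8],[0,0,15,0,8],[0,0,5,0,8]])

```text
time_s: 53.8
ee_pos: [0.593, -0.0141, 0.0956]
tool_rot: [-0.004, 0.683, 0.73, -0.002]
ft_force: [-0.6, 0.2, -3.9]
finger_gap: 0.015
grasp_force: 59.3
```

jog_arm(plan=[[0,0,5,0,8],[0,0,5,0,8],[0,0,2,0,8],[0,0,0,0,8]])

```text
time_s: 54.13
ee_pos: [0.597, -0.0163, 0.0885]
tool_rot: [0.001, 0.683, 0.73, 0.0]
ft_force: [0.0, 1.2, -2.8]
finger_gap: 0.0146
grasp_force: 59.3
```

jog_arm(plan=[[0,0,1.5,0,8],[0,0,1,0,8],[0,0,0,0,8]])

```text
time_s: 54.38
ee_pos: [0.5966, -0.0166, 0.0855]
tool_rot: [0.0, 0.683, 0.73, 0.0]
ft_force: [-1.0, 0.2, -3.6]
finger_gap: 0.0147
grasp_force: 59.3
```

```bash
python3 - <<'E'
from h import *
st();s=arm.state();print(np.round(s['moment'],2))
E
```

```text
t 54.38 p [596.6 -16.6  85.5] q [0.    0.683 0.73  0.   ] F [-1.   0.2 -3.6] gap 14.7 g 59.3 j [-0.23  0.36  1.65  0.    1.12 -0.3 ]
[-0.04 -0.    0.01]
```

jog_arm(plan=[[0,0,1,0,8],[0,0,0.7,0,8],[0,-3,0,0.003,8],[0,-6,0,0,8],[0,-7,0,0,8]])

```text
time_s: 54.8
ee_pos: [0.58, -0.0175, 0.0834]
tool_rot: [-0.0, 0.684, 0.729, -0.0]
ft_force: [-0.1, -1.5, -2.2]
finger_gap: 0.0151
grasp_force: 59.2
```

jog_arm(plan=[[0,-7,0,0,8],[0,-7,0,0,8],[0,-7,0,0,8],[0,-7,0,0,8],[0,-7,0,0,8]])

```text
time_s: 55.22
ee_pos: [0.5448, -0.0198, 0.0835]
tool_rot: [0.0, 0.685, 0.729, 0.0]
ft_force: [1.4, -0.8, -3.9]
finger_gap: 0.0144
grasp_force: 59.3
```

jog_arm(plan=[[0,-7,0,0,8],[0,-7,0,0,8],[0,-7,0,0,8],[0,-7,0,0,8],[0,-7,0,0,8]])

```text
time_s: 55.63
ee_pos: [0.5099, -0.022, 0.0835]
tool_rot: [0.0, 0.685, 0.729, 0.0]
ft_force: [1.3, 0.1, -1.9]
finger_gap: 0.0149
grasp_force: 59.3
```

jog_arm(plan=[[0,-6,0,0,8],[0,-6,0,0,8],[0,-6,0,0,8],[0,-6,0,0,8],[0,-6,0,0,8]])

```text
time_s: 56.05
ee_pos: [0.4798, -0.0237, 0.0832]
tool_rot: [-0.0, 0.684, 0.729, -0.0]
ft_force: [-0.3, 0.2, -3.5]
finger_gap: 0.0148
grasp_force: 59.2
```

```bash
python3 - <<'E'
from h import *
st();s=arm.state();print(np.round(s['moment'],2));p=np.array(s['ee_pos'])*1000-[588.1,-15.4,0];print('bed x',p[0]*.998+p[1]*.063,'y',-p[0]*.063+p[1]*.998)
E
```

```text
t 56.05 p [479.8 -23.7  83.2] q [-0.     0.684  0.729 -0.   ] F [-0.3  0.2 -3.5] gap 14.8 g 59.2 j [-0.3   0.09  1.99 -0.    1.06 -0.36]
[0.01 0.02 0.02]
bed x -108.64332702702295 y -1.5030368923118331
```

jog_arm(plan=[[0,-6,0,0,8],[0,-6,0,0,8],[0,-4,0,0,8],[0,0,0,0,8],[0,0,-5,0,8]])

```text
time_s: 56.47
ee_pos: [0.4638, -0.0246, 0.0877]
tool_rot: [-0.001, 0.685, 0.729, -0.0]
ft_force: [0.0, -0.3, -3.9]
finger_gap: 0.0153
grasp_force: 59.2
```

jog_arm(plan=[[0,0,-25,0,8],[0,0,-35,0,8],[0,0,-35,0,8],[0,0,-35,0,8],[0,0,0,0,8]])

```text
time_s: 56.88
ee_pos: [0.4694, -0.0262, 0.2272]
tool_rot: [0.007, 0.684, 0.729, 0.003]
ft_force: [0.8, 0.1, -3.2]
finger_gap: 0.0148
grasp_force: 59.6
```

```bash
python3 - <<'E'
from h import *
st();a=snap('scene','s10');b=snap('top','t10')
v=np.hstack([a[150:290,130:310],b[130:270,250:410]]);cv2.imwrite('pics/v10.png',cv2.resize(v[:,:,::-1],None,fx=2.3,fy=2.3,interpolation=cv2.INTER_CUBIC))
E
```

```text
t 56.88 p [469.4 -26.2 227.2] q [0.007 0.684 0.729 0.003] F [ 0.8  0.1 -3.2] gap 14.8 g 59.6 j [-0.31 -0.13  1.9   0.    1.36 -0.38]
```

View pics/v10.png

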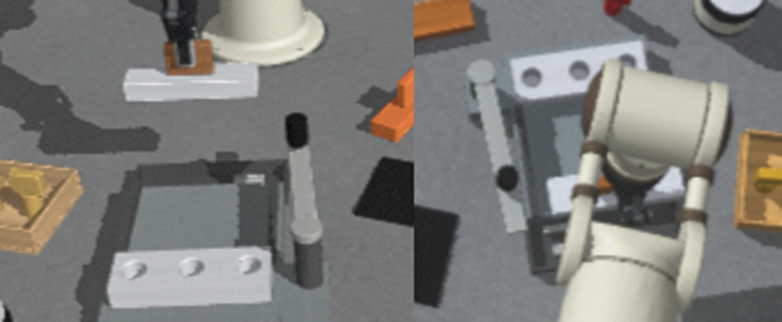

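```bash
python3 - <<'E'
from h import *
a=cv2.imread('pics/s10.png');m=(a.min(2)>140).astype(np.uint8);m[:222]=0;m[236:]=0;m[:,:185]=0;m[:,252:]=0
n,l,s,c=cv2.connectedComponentsWithStats(m)
for i in range(1,n):
    if s[i,4]<5: continue
    for z in(.05,.04,.015):
        p=ray('scene',c[i],z)*1000-[588.1,-15.4,0];print(s[i],z,'bed',round(p[0]*.998+p[1]*.063),round(-p[0]*.063+p[1]*.998))
E
python3 - <<'E'
from h import *
a=cv2.imread('pics/s10.png');cv2.imwrite('pics/v11.png',cv2.resize(a[205:265,180:260],None,fx=7,fy=7,interpolation=cv2.INTER_CUBIC))
E
```

```text
[237 226   8   3  22] 0.05 bed -112 65
[237 226   8   3  22] 0.04 bed -124 64
[237 226   8   3  22] 0.015 bed -156 61
```

View pics/v11.png

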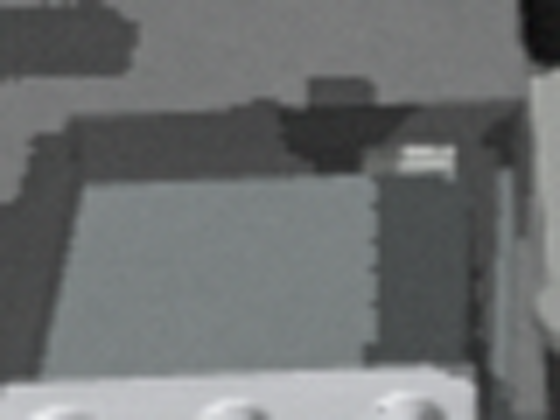

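The deck looks clear. One chip shows beyond the deck edge at scene (241,227), which is down in the trough. Next I measure the bare pad in both views.

```bash
python3 - <<'E'
from h import *
for n,f,roi in(('top','t10',(160,285,190,285)),('scene','s10',(275,380,205,265))):
    im=cv2.imread(f'pics/{f}.png');m=(im.max(2)<46).astype(np.uint8)*255
    k=np.zeros_like(m);k[roi[2]:roi[3],roi[0]:roi[1]]=255;m=cv2.morphologyEx(m&k,cv2.MORPH_OPEN,np.ones((5,5)))
    cs,_=cv2.findContours(m,cv2.RETR_EXTERNAL,cv2.CHAIN_APPROX_NONE);c=max(cs,key=cv2.contourArea)
    q=cv2.approxPolyDP(cv2.convexHull(c),4,True)[:,0];W=np.array([ray(n,p,.004)[:2]*1000 for p in q])
    M=cv2.moments(c);cc=(M['m10']/M['m00'],M['m01']/M['m00'])
    P=np.array([ray(n,p[0],.004)[:2]*1000 for p in c],dtype=np.float32);R=cv2.minAreaRect(P)
    print(n,q.tolist(),W.round().tolist(),'centroid',(ray(n,cc,.004)*1000).round(1),'rect',np.round(R[0],1),np.round(R[1],1),round(R[2],2))
b=cv2.imread('pics/t10.png');print(b[195:245:4,290:302].max(2).tolist())
go(462,300,227,-.31)
E
```

```text
top [[196, 209], [267, 224], [259, 261], [187, 246]] [[550.0, 392.0], [483.0, 172.0], [369.0, 205.0], [434.0, 425.0]] centroid [458.5 298.5   4. ] rect [459.2 299. ] [235.4 125.5] 72.76
scene [[296, 219], [367, 232], [362, 257], [286, 243]] [[372.0, 209.0], [439.0, 430.0], [553.0, 398.0], [492.0, 179.0]] centroid [467.5 305.9   4. ] rect [463.4 302.9] [235.5 128.9] 72.92
[[173, 141, 123, 117, 120, 131, 115, 87, 71, 71, 83, 90], [171, 169, 141, 124, 122, 126, 120, 97, 84, 80, 81, 88], [41, 41, 43, 55, 99, 117, 125, 118, 94, 82, 71, 80], [41, 40, 42, 38, 46, 81, 115, 130, 106, 84, 82, 77], [32, 35, 38, 54, 88, 115, 118, 126, 113, 90, 84, 81], [162, 135, 112, 107, 107, 110, 118, 125, 131, 115, 88, 82], [172, 172, 170, 168, 169, 167, 153, 129, 128, 133, 103, 81], [173, 175, 173, 173, 172, 172, 170, 145, 119, 127, 116, 92], [164, 175, 176, 174, 173, 173, 172, 170, 136, 85, 64, 58], [132, 128, 123, 122, 121, 123, 124, 112, 92, 76, 66, 59], [129, 130, 129, 127, 128, 128, 130, 129, 111, 89, 75, 64], [131, 132, 129, 129, 126, 127, 128, 128, 123, 98, 79, 70], [134, 134, 132, 134, 132, 133, 135, 132, 131, 108, 84, 77]]
go [324.7  16.6  -7.2] yaw now 0.063 turn 0.373
```

jog_arm(plan=[[20,1,0,0,8],[36,1.8,0,0,8],[36,1.8,0,0,8],[36,1.8,0,0,8],[36,1.8,0,0,8]])

```text
time_s: 57.4
ee_pos: [0.4608, 0.1409, 0.216]
tool_rot: [-0.001, 0.685, 0.729, -0.002]
ft_force: [1.9, -0.1, -2.5]
finger_gap: 0.0147
grasp_force: 59.6
```

jog_arm(plan=[[36,1.8,0,0,8],[36,1.8,0,0,8],[36,1.8,0,0,8],[36,1.8,0,0,8],[16,1,0,0.09,8]])

```text
time_s: 57.82
ee_pos: [0.4585, 0.303, 0.2156]
tool_rot: [-0.002, 0.716, 0.698, -0.002]
ft_force: [0.3, -0.5, -3.4]
finger_gap: 0.0146
grasp_force: 59.4
```

jog_arm(plan=[[0,0,0,0.09,8],[0,0,0,0.09,8],[0,0,0,0.09,8],[0,0,0,0,8],[0,0,0,0,8]])

```text
time_s: 58.23
ee_pos: [0.4596, 0.2993, 0.2163]
tool_rot: [-0.001, 0.803, 0.596, -0.002]
ft_force: [-0.1, -0.0, -4.1]
finger_gap: 0.015
grasp_force: 59.5
```

```bash
python3 - <<'E'
from h import *
st();go(461.4,299.6,50,-.30);b=snap('top','t12')
# blobs in trough/deck: bright chips; bed frame listing
m=((b.min(2)>125)).astype(np.uint8);m[:170]=0;m[255:]=0;m[:,:300]=0;m[:,:]=m
m[:,370:]=0
n,l,s,c=cv2.connectedComponentsWithStats(m)
for i in range(1,n):
    if s[i,4]<6: continue
    for z in(.045,.012):
        p=ray('top',c[i],z)*1000-[585.2,-19,0];print(s[i],z,'bed',round(p[0]*.998+p[1]*.063),round(-p[0]*.063+p[1]*.998))
a=snap('scene','s12');h=cv2.cvtColor(a,cv2.COLOR_RGB2HSV);m=cv2.inRange(h,(4,100,50),(14,255,190));m[:150]=0;m[260:]=0;m[:,:270]=0;m[:,:]=m;m[:,350:]=0
n,l,s,c=cv2.connectedComponentsWithStats(m)
for i in range(1,n):
    if s[i,4]>60: print('grip',s[i],c[i].round(1))
T=np.array(arm.state()['ee_pos']);print(proj('scene',T+[0,0,.0085]).round(1))
E
```

```text
t 58.23 p [459.6 299.3 216.3] q [-0.001  0.803  0.596 -0.002] F [-0.1 -0.  -4.1] gap 15.0 g 59.5 j [0.36 0.1  1.69 0.   1.35 0.65]
go [  1.2   2.1 166.3] yaw now -0.294 turn 0.006
[300 170  24   4  53] 0.045 bed 51 44
[300 170  24   4  53] 0.012 bed 61 41
[337 178   2   7   8] 0.045 bed 6 -40
[337 178   2   7   8] 0.012 bed 14 -45
[327 181   6   3  10] 0.045 bed 7 -14
[327 181   6   3  10] 0.012 bed 15 -19
[346 203   3   5   8] 0.045 bed -73 -56
[346 203   3   5   8] 0.012 bed -66 -61
[345 204  12  13  67] 0.045 bed -95 -67
[345 204  12  13  67] 0.012 bed -89 -72
[317 207   4   3   8] 0.045 bed -71 33
[317 207   4   3   8] 0.012 bed -64 29
[321 211   4   5   8] 0.045 bed -87 23
[321 211   4   5   8] 0.012 bed -80 19
[339 213   5   4   9] 0.045 bed -99 -31
[339 213   5   4   9] 0.012 bed -93 -35
[322 216   7   4  11] 0.045 bed -104 19
[322 216   7   4  11] 0.012 bed -98 15
[310 236   9   4  28] 0.045 bed -160 60
[310 236   9   4  28] 0.012 bed -156 58
grip [320 168  21  16 172] [331.4 176.3]
grip [291 190  15  22 102] [298. 202.]
[329.  174.2]
```

jog_arm(plan=[[0.5,2,40,0.006,8],[0,0,40,0,8],[0,0,40,0,8],[0,0,25,0,8],[0,0,10,0,8]])

```text
time_s: 58.75
ee_pos: [0.4589, 0.2979, 0.0582]
tool_rot: [-0.001, 0.805, 0.593, -0.005]
ft_force: [-1.2, -0.6, -4.0]
finger_gap: 0.0151
grasp_force: 59.5
```

jog_arm(plan=[[0,0,6,0,8],[0,0,2,0,8],[0,0,0,0,8],[0,0,2,0,8],[0,0,0,0,8]])

```text
time_s: 59.17
ee_pos: [0.464, 0.3, 0.0551]
tool_rot: [0.0, 0.806, 0.592, 0.002]
ft_force: [-0.7, -0.6, -2.4]
finger_gap: 0.0149
grasp_force: 59.5
```

```bash
python3 - <<'E'
from h import *
st();s=arm.state();print(np.round(s['moment'],2))
for f in('t7','t12'):
    b=cv2.imread(f'pics/{f}.png').min(2).astype(int);print(f)
    print('\n'.join(' '.join('%3d'%x for x in r) for r in b[190:222:2,300:362:2]))
b=cv2.imread('pics/t12.png').min(2).astype(int);print('trough');print('\n'.join(' '.join('%3d'%x for x in r) for r in b[218:250:2,298:366:2]))
E
```

```text
t 59.17 p [464.  300.   55.1] q [0.    0.806 0.592 0.002] F [-0.7 -0.6 -2.4] gap 14.9 g 59.5 j [ 0.36  0.31  1.8  -0.    1.03  0.66]
[-0.06  0.03 -0.05]
t7
 75  75  74  74  75  78 116 118 122 119 120 119 120 121 122 118 121 126 125 120 121 122 119 120 119 121 118  75  73  76  73
 74  76  74  76  76  79 119 121 120 117 121 122 119 122 120 122 121 120 120 121 122 122 120 121 120 119 123  87  74  76  75
 70  76  75  77  76  79 117 121 119 120 121 121 118 119 120 122 121 120 129 136 126 128 125 124 124 122 122 101  72  74  75
 69  78  74  76  74  79  99 120 119 121 122 122 119 120 120 119 119 118 138 156 155 154 155 155 152 110 123 106  70  72  76
 65  75  75  76  76  73  79 119 118 122 121 121 119 122 122 121 121 121 112 119 146 152 155 151 153  86 106 119  72  73  73
 69  77  78  97  95  97 134 134 116 121 120 119 122 121 121 120 122 121 118 110  82  77  79  81  89  75 103 118  77  72  77
 64  75  74  93 100 103 154 155 153 129 119 120 120 118 120 121 119 122 122 120 120 114 114 113  98 114 117 117  81  71  76
 61  75  73  76  79  76 107 140 150  83  90 119 121 121 122 121 123 124 124 
[... 4510 characters left out ...]
  73  73  71  71  72
119  72  53  50  51  74  99 123 101  92  78  62  59  51  49  51  50  57  64  72  74  74  71  70  69  69  68  64  58  53  53  54  59  69
120  79  55  53  52  72  73  62  54  54  52  49  50  49  49  49  50  47  48  52  57  58  52  50  54  60  71  71  72  75  74  73  74  75
122  81  57  49  53  74  77  75  75  67  58  54  50  47  45  45  46  53  61  66  70  70  75  73  74  76  76  73  73  74  77  78  75  75
123  94  69  67  70  76  68  62  59  53  52  56  69  71  71  76  74  75  75  76  77  76  76  77  71  75  74  79  75  77  78  78  83  94
123  97  55  57  60  66  68  71  73  76  76  76  76  76  75  78  76  75  79  75  74  75  75  77  78  79 100 110 111 110 118 120 122 123
```

jog_arm(plan=[[0,0,3,0,8],[0,0,2,0,8],[0,0,1,0,8],[0,0,0,0,8],[0,0,0,0,8]])

```text
time_s: 59.58
ee_pos: [0.4626, 0.2995, 0.0473]
tool_rot: [-0.0, 0.806, 0.592, -0.0]
ft_force: [0.4, 0.6, -4.1]
finger_gap: 0.0146
grasp_force: 59.6
```

jog_arm(plan=[[0,0,1,0,8],[0,0,1,0,8],[0,0,0,0,8]])

```text
time_s: 59.83
ee_pos: [0.4629, 0.2997, 0.0468]
tool_rot: [0.0, 0.806, 0.592, -0.0]
ft_force: [-5.4, -1.4, 7.2]
finger_gap: 0.015
grasp_force: 60.9
```

```bash
python3 - <<'E'
from h import *
st();go(462,300,46.7,-.30)
E
```

```text
t 59.83 p [462.9 299.7  46.8] q [ 0.     0.806  0.592 -0.   ] F [-5.4 -1.4  7.2] gap 15.0 g 60.9 j [ 0.36  0.32  1.8  -0.    1.02  0.66]
go [ 0.  -0.9  0.1] yaw now -0.303 turn -0.003
```

jog_arm(plan=[[0,0,-1.5,0,8],[0,0,0,0,30],[0,0,0,0,50],[0,0,0,0,50],[0,0,-10,0,50]])

```text
time_s: 60.25
ee_pos: [0.4613, 0.2989, 0.0555]
tool_rot: [-0.0, 0.806, 0.592, -0.002]
ft_force: [0.2, -0.5, -1.1]
finger_gap: 0.0504
grasp_force: 0.0
```

jog_arm(plan=[[0,0,-30,0,52],[0,0,-40,0,52],[0,0,-40,0,52],[0,0,-40,0,52],[0,0,-12,0,52]])

```text
time_s: 60.67
ee_pos: [0.4659, 0.3008, 0.2274]
tool_rot: [0.002, 0.806, 0.592, 0.006]
ft_force: [1.5, -0.1, 0.8]
finger_gap: 0.0518
grasp_force: 0.0
```

jog_arm(plan=[[-35,19.1,0,0.11,52],[0,0,0,0.11,52],[0,0,0,0.11,52],[0,0,0,0.11,52],[0,0,0,0.11,52]])

```text
time_s: 61.08
ee_pos: [0.4706, 0.2601, 0.2195]
tool_rot: [0.0, 0.937, 0.348, 0.0]
ft_force: [0.5, 0.2, 1.0]
finger_gap: 0.052
grasp_force: 0.0
```

jog_arm(plan=[[0,0,0,0.11,52],[0,0,0,0.11,52],[0,0,0,0.12,52],[0,0,0,0.12,52],[0,0,0,0.12,52]])

```text
time_s: 61.5
ee_pos: [0.4705, 0.2604, 0.2193]
tool_rot: [-0.0, 0.998, 0.066, 0.0]
ft_force: [1.3, -0.1, 0.4]
finger_gap: 0.0523
grasp_force: 0.0
```

```bash
python3 - <<'E'
from h import *
st();go(502,104,215,-1.437);a=snap('scene','s13');b=snap('top','t13')
m=(a.max(2)<45).astype(np.uint8);m[:185]=0;m[225:]=0;m[:,:245]=0;m[:,:]=m;m[:,275:]=0
n,l,s,c=cv2.connectedComponentsWithStats(m)
for i in range(1,n):
    if s[i,4]>20:print('knob?',s[i],c[i].round(1),(ray('scene',c[i],.147)*1000).round(1))
h=cv2.cvtColor(a,cv2.COLOR_RGB2HSV);m=cv2.inRange(h,(4,100,50),(14,255,190));m[:205]=0;m[260:]=0;m[:,:290]=0;m[:,375:]=0
n,l,s,c=cv2.connectedComponentsWithStats(m)
for i in range(1,n):
    if s[i,4]>40:print('grip',s[i],c[i].round(1),(ray('scene',c[i],.051)*1000).round(1))
E
```

```text
t 61.5 p [470.5 260.4 219.3] q [-0.     0.998  0.066  0.   ] F [ 1.3 -0.1  0.4] gap 52.3 g 0.0 j [0.28 0.07 1.72 0.   1.35 1.72]
go [ 10.7 159.2   4.3] yaw now -1.439 turn -0.002
knob? [254 199   9  15 115] [258.3 206. ] [500.4 102.6 147. ]
grip [291 205  12   7  54] [296.6 207.3] [371.8 211.4  51. ]
grip [318 218  19  15 225] [327.2 224.6] [462.  302.6  51. ]
```

The scraper stands at about (462,303), the pad's middle. The knob is still at the out stop at (501,103). Next comes the bar.

jog_arm(plan=[[2.7,40,0,0,52],[2.7,40,0,0,52],[2.7,40,0,0,52],[2.7,40,0,0,52],[0,0,0,0,52]])

```text
time_s: 62.02
ee_pos: [0.5046, 0.0974, 0.2194]
tool_rot: [0.002, 0.998, 0.068, 0.001]
ft_force: [0.1, -0.1, 0.4]
finger_gap: 0.0518
grasp_force: 0.0
```

jog_arm(plan=[[0,0,0,0,52],[0,0,30,0,52],[0,0,30,0,52],[0,0,14,0,52],[0,0,5,0,52]])

```text
time_s: 62.43
ee_pos: [0.5006, 0.1049, 0.1368]
tool_rot: [-0.001, 0.997, 0.071, -0.003]
ft_force: [-0.4, -0.8, 0.5]
finger_gap: 0.0519
grasp_force: 0.0
```

jog_arm(plan=[[0,0,0,0,52],[0,0,0,0,38],[0,0,0,0,38],[0,0,0,0,38]])

```text
time_s: 62.77
ee_pos: [0.5043, 0.1037, 0.1416]
tool_rot: [0.0, 0.998, 0.069, 0.002]
ft_force: [-0.1, -0.3, 0.1]
finger_gap: 0.0378
grasp_force: 0.0
```

```bash
python3 - <<'E'
from h import *
st();go(501.5,103.5,137,-1.437)
E
```

```text
t 62.77 p [504.3 103.7 141.6] q [0.    0.998 0.069 0.002] F [-0.1 -0.3  0.1] gap 37.8 g 0.0 j [-0.03  0.09  1.86  0.    1.19  1.4 ]
go [-2.8 -0.2  4.6] yaw now -1.432 turn 0.005
```

jog_arm(plan=[[-2.5,2,0,0,38],[0,3,0,-0.02,38],[0.1,6,0,-0.04,38],[0.1,6,0,-0.04,38],[0.1,6,0,-0.04,38]])

```text
time_s: 63.18
ee_pos: [0.5055, 0.0808, 0.1407]
tool_rot: [-0.001, 0.99, 0.139, 0.001]
ft_force: [-0.1, 2.3, 0.6]
finger_gap: 0.0376
grasp_force: 1.2
```

jog_arm(plan=[[0.1,6,0,-0.04,38],[0.1,6,0,-0.04,38],[0.1,6,0,-0.04,38],[0.1,6,0,-0.04,38],[0.1,6,0,-0.04,38]])

```text
time_s: 63.6
ee_pos: [0.5166, 0.0529, 0.1407]
tool_rot: [-0.0, 0.971, 0.238, 0.001]
ft_force: [0.8, 3.2, 0.3]
finger_gap: 0.038
grasp_force: 1.2
```

jog_arm(plan=[[0.1,6,0,-0.04,38],[0.1,6,0,-0.04,38],[0.1,6,0,-0.04,38],[0.1,6,0,-0.04,38],[0.1,6,0,-0.04,38]])

```text
time_s: 64.02
ee_pos: [0.5327, 0.0278, 0.1406]
tool_rot: [-0.0, 0.943, 0.333, 0.001]
ft_force: [-0.3, 3.0, 0.2]
finger_gap: 0.0381
grasp_force: 1.2
```

jog_arm(plan=[[0.1,6,0,-0.04,38],[0.1,6,0,-0.04,38],[0.1,6,0,-0.04,38],[0.1,6,0,-0.04,38],[0.1,6,0,-0.04,38]])

```text
time_s: 64.43
ee_pos: [0.5535, 0.0064, 0.1405]
tool_rot: [-0.001, 0.905, 0.426, 0.0]
ft_force: [-0.8, 2.8, 1.4]
finger_gap: 0.038
grasp_force: 1.2
```

```bash
cat >> h.py <<'E'
def bar():
    s=arm.state();p=np.array(s['ee_pos'])[:2]*1000-[649.5,123.7];w,a,b,c=s['tool_rot'];R=Ro.from_quat([a,b,c,w]).as_matrix();y=np.arctan2(R[1,1],R[0,1])
    th=(-np.pi/2+.063-np.arctan2(p[1],p[0]))%(2*np.pi);th=th-2*np.pi if th>4 else th
    print('TCP r %.1f theta %.3f  tool theta %.3f'%(np.hypot(*p),th,.063-y));st()
E
python3 -c "
from h import *
bar()"
```

```text
TCP r 151.6 theta 0.749  tool theta 0.754
t 64.43 p [553.5   6.4 140.5] q [-0.001  0.905  0.426  0.   ] F [-0.8  2.8  1.4] gap 38.0 g 1.2 j [-0.21  0.19  1.75  0.    1.2   0.48]
```

jog_arm(plan=[[0.2,6,0,-0.04,38],[0.2,6,0,-0.04,38],[0.2,6,0,-0.04,38],[0.2,6,0,-0.04,38],[0.2,6,0,-0.04,38]])

```text
time_s: 64.85
ee_pos: [0.5783, -0.0102, 0.1405]
tool_rot: [-0.0, 0.858, 0.514, -0.0]
ft_force: [-2.1, 2.1, 2.4]
finger_gap: 0.0382
grasp_force: 1.3
```

jog_arm(plan=[[0.2,6,0,-0.04,38],[0.2,6,0,-0.04,38],[0.2,6,0,-0.04,38],[0.2,6,0,-0.04,38],[0.2,6,0,-0.04,38]])

```text
time_s: 65.27
ee_pos: [0.606, -0.0217, 0.1405]
tool_rot: [-0.0, 0.802, 0.597, -0.0]
ft_force: [-3.2, 0.1, 2.1]
finger_gap: 0.0379
grasp_force: 1.3
```

jog_arm(plan=[[0.2,6,0,-0.04,38],[0.2,6,0,-0.04,38],[0.2,6,0,-0.04,38],[0.2,6,0,-0.04,38],[0.2,6,0,-0.04,38]])

```text
time_s: 65.68
ee_pos: [0.6354, -0.0274, 0.1405]
tool_rot: [-0.0, 0.739, 0.674, -0.001]
ft_force: [-3.2, -0.7, 2.4]
finger_gap: 0.0379
grasp_force: 1.4
```

jog_arm(plan=[[0.2,6,0,-0.04,38],[0.1,4,0,-0.03,38],[0.1,4,0,-0.02,38]])

```text
time_s: 65.93
ee_pos: [0.6496, -0.0279, 0.1404]
tool_rot: [0.0, 0.708, 0.707, -0.001]
ft_force: [-2.4, -1.7, 0.5]
finger_gap: 0.0383
grasp_force: 1.2
```

jog_arm(plan=[[0,3,0,0,38],[0,2,0,0,38]])

```text
time_s: 66.1
ee_pos: [0.6549, -0.0275, 0.1401]
tool_rot: [0.0, 0.708, 0.706, -0.0]
ft_force: [-2.6, -1.7, 0.5]
finger_gap: 0.0382
grasp_force: 0.9
```

```bash
python3 -c "
from h import *
bar()"
```

```text
TCP r 151.3 theta 0.027  tool theta 0.067
t 66.1 p [654.9 -27.5 140.1] q [ 0.     0.708  0.706 -0.   ] F [-2.6 -1.7  0.5] gap 38.2 g 0.9 j [-0.23  0.44  1.44 -0.    1.27 -0.22]
```

jog_arm(plan=[[0,3,0,-0.03,38],[0,3,0,-0.03,38],[0,2,0,0,38]])

```text
time_s: 66.35
ee_pos: [0.6629, -0.0269, 0.14]
tool_rot: [-0.0, 0.687, 0.727, 0.0]
ft_force: [-1.0, 0.1, 0.5]
finger_gap: 0.0378
grasp_force: 0.9
```

jog_arm(plan=[[0,2,0,0,38],[0,1,0,0,38],[0,0,0,0,38]])

```text
time_s: 66.6
ee_pos: [0.6644, -0.027, 0.1399]
tool_rot: [-0.001, 0.687, 0.727, -0.001]
ft_force: [-8.0, -1.4, 5.0]
finger_gap: 0.0383
grasp_force: 3.8
```

jog_arm(plan=[[0,2,0,0,38],[0,1,0,0,38],[0,0,0,0,38]])

```text
time_s: 66.85
ee_pos: [0.6645, -0.027, 0.1397]
tool_rot: [-0.004, 0.687, 0.727, -0.004]
ft_force: [-18.7, -2.2, 11.1]
finger_gap: 0.038
grasp_force: 9.4
```

```bash
python3 -c "
from h import *
bar()"
```

```text
TCP r 151.4 theta -0.036  tool theta 0.007
t 66.85 p [664.5 -27.  139.7] q [-0.004  0.687  0.727 -0.004] F [-18.7  -2.2  11.1] gap 38.0 g 9.4 j [-0.22  0.47  1.39 -0.    1.29 -0.28]
```

jog_arm(plan=[[0,-6,0,0,38],[0,-6,0,0,38],[0,-4,0,0,38],[0.1,-6,0,0.04,38],[0.1,-6,0,0.04,38]])

```text
time_s: 67.27
ee_pos: [0.6413, -0.0274, 0.1401]
tool_rot: [0.001, 0.716, 0.698, 0.001]
ft_force: [2.4, 1.2, 0.4]
finger_gap: 0.038
grasp_force: 1.2
```

jog_arm(plan=[[0.1,-6,0,0.04,38],[0.1,-6,0,0.04,38],[0.1,-6,0,0.04,38],[0.1,-6,0,0.04,38],[0.1,-6,0,0.04,38]])

```text
time_s: 67.68
ee_pos: [0.6118, -0.0239, 0.1404]
tool_rot: [0.001, 0.782, 0.623, 0.001]
ft_force: [2.2, 1.4, -0.0]
finger_gap: 0.0383
grasp_force: 1.2
```

jog_arm(plan=[[0.1,-6,0,0.04,38],[0.1,-6,0,0.04,38],[0.1,-6,0,0.04,38],[0.1,-6,0,0.04,38],[0.1,-6,0,0.04,38]])

```text
time_s: 68.1
ee_pos: [0.5835, -0.0147, 0.1405]
tool_rot: [0.001, 0.84, 0.542, 0.002]
ft_force: [3.3, 0.6, -0.1]
finger_gap: 0.0378
grasp_force: 1.2
```

jog_arm(plan=[[0.1,-6,0,0.04,38],[0.1,-6,0,0.04,38],[0.1,-6,0,0.04,38],[0.1,-6,0,0.04,38],[0.1,-6,0,0.04,38]])

```text
time_s: 68.52
ee_pos: [0.5576, 0.0001, 0.1406]
tool_rot: [0.001, 0.89, 0.455, 0.002]
ft_force: [3.3, -0.3, 0.0]
finger_gap: 0.0381
grasp_force: 1.2
```

```bash
python3 -c "
from h import *
bar()"
```

```text
TCP r 154.0 theta 0.702  tool theta 0.689
t 68.52 p [5.576e+02 1.000e-01 1.406e+02] q [0.001 0.89  0.455 0.002] F [ 3.3 -0.3  0. ] gap 38.1 g 1.2 j [-0.22  0.2   1.74  0.    1.2   0.41]
```

jog_arm(plan=[[0.3,-6,0,0.04,38],[0.3,-6,0,0.04,38],[0.3,-6,0,0.04,38],[0.3,-6,0,0.04,38],[0.3,-6,0,0.04,38]])

```text
time_s: 68.93
ee_pos: [0.5356, 0.0203, 0.1406]
tool_rot: [0.001, 0.931, 0.364, 0.002]
ft_force: [2.6, -2.1, -0.5]
finger_gap: 0.0382
grasp_force: 1.2
```

jog_arm(plan=[[0.3,-6,0,0.04,38],[0.3,-6,0,0.04,38],[0.3,-6,0,0.04,38],[0.3,-6,0,0.04,38],[0.3,-6,0,0.04,38]])

```text
time_s: 69.35
ee_pos: [0.518, 0.0445, 0.1406]
tool_rot: [0.001, 0.963, 0.269, 0.001]
ft_force: [0.9, -2.7, 0.9]
finger_gap: 0.038
grasp_force: 1.3
```

jog_arm(plan=[[0.3,-6,0,0.04,38],[0.3,-6,0,0.04,38],[0.3,-6,0,0.04,38],[0.3,-6,0,0.04,38],[0.3,-6,0,0.04,38]])

```text
time_s: 69.77
ee_pos: [0.5055, 0.0718, 0.1404]
tool_rot: [0.001, 0.985, 0.172, 0.001]
ft_force: [-1.6, -3.8, 0.9]
finger_gap: 0.038
grasp_force: 1.4
```

jog_arm(plan=[[0.3,-6,0,0.04,38],[0.2,-6,0,0.04,38],[0.2,-6,0,0.04,38],[0.1,-4,0,0.03,38],[0.1,-3,0,0.03,38]])

```text
time_s: 70.18
ee_pos: [0.4994, 0.0965, 0.1403]
tool_rot: [0.0, 0.997, 0.083, 0.001]
ft_force: [-0.9, -1.5, 1.1]
finger_gap: 0.0378
grasp_force: 1.0
```

```bash
python3 -c "
from h import *
bar()"
```

```text
TCP r 152.6 theta 1.455  tool theta 1.468
t 70.18 p [499.4  96.5 140.3] q [0.    0.997 0.083 0.001] F [-0.9 -1.5  1.1] gap 37.8 g 1.0 j [-0.05  0.08  1.87 -0.    1.19  1.36]
```

jog_arm(plan=[[0,-4,0,0.03,38],[0,-4,0,0,38],[0,-3,0,0,38],[0,-2,0,0,38],[0,0,0,0,38]])

```text
time_s: 70.6
ee_pos: [0.4973, 0.108, 0.14]
tool_rot: [0.002, 0.998, 0.069, 0.0]
ft_force: [-1.1, -8.0, 2.5]
finger_gap: 0.0381
grasp_force: 3.9
```

jog_arm(plan=[[0,-2,0,0,38],[0,-1,0,0,38],[0,0,0,0,38]])

```text
time_s: 70.85
ee_pos: [0.4973, 0.1082, 0.14]
tool_rot: [0.004, 0.998, 0.069, 0.0]
ft_force: [1.0, -19.0, -0.2]
finger_gap: 0.0382
grasp_force: 9.2
```

```bash
python3 -c "
from h import *
bar()"
```

```text
TCP r 153.0 theta 1.532  tool theta 1.495
t 70.85 p [497.3 108.2 140. ] q [0.004 0.998 0.069 0.   ] F [  1.  -19.   -0.2] gap 38.2 g 9.2 j [-0.02  0.08  1.87 -0.01  1.19  1.42]
```

jog_arm(plan=[[1,6,0,0,38],[1,6,0,0,38],[1,4,0,0,38],[0.1,6,0,-0.04,38],[0.1,6,0,-0.04,38]])

```text
time_s: 71.27
ee_pos: [0.5043, 0.0859, 0.1398]
tool_rot: [-0.001, 0.994, 0.11, 0.0]
ft_force: [1.2, 2.4, -1.5]
finger_gap: 0.0381
grasp_force: 1.2
```

jog_arm(plan=[[0.1,6,0,-0.04,38],[0.1,6,0,-0.04,38],[0.1,6,0,-0.04,38],[0.1,6,0,-0.04,38],[0.1,6,0,-0.04,38]])

```text
time_s: 71.68
ee_pos: [0.5136, 0.0574, 0.1399]
tool_rot: [-0.001, 0.978, 0.208, 0.001]
ft_force: [0.7, 2.7, -0.0]
finger_gap: 0.0381
grasp_force: 1.2
```

jog_arm(plan=[[0.1,6,0,-0.04,38],[0.1,6,0,-0.04,38],[0.1,6,0,-0.04,38],[0.1,6,0,-0.04,38],[0.1,6,0,-0.04,38]])

```text
time_s: 72.1
ee_pos: [0.5282, 0.0314, 0.1398]
tool_rot: [-0.001, 0.952, 0.305, 0.001]
ft_force: [-0.7, 2.8, 0.3]
finger_gap: 0.0381
grasp_force: 1.2
```

jog_arm(plan=[[0.1,6,0,-0.04,38],[0.1,6,0,-0.04,38],[0.1,6,0,-0.04,38],[0.1,6,0,-0.04,38],[0.1,6,0,-0.04,38]])

```text
time_s: 72.52
ee_pos: [0.5477, 0.0089, 0.1397]
tool_rot: [-0.001, 0.917, 0.399, 0.0]
ft_force: [-0.9, 2.9, 0.9]
finger_gap: 0.0381
grasp_force: 1.2
```

```bash
python3 -c "
from h import *
bar()"
```

```text
TCP r 153.5 theta 0.788  tool theta 0.814
t 72.52 p [547.7   8.9 139.7] q [-0.001  0.917  0.399  0.   ] F [-0.9  2.9  0.9] gap 38.1 g 1.2 j [-0.21  0.18  1.76  0.    1.2   0.54]
```

jog_arm(plan=[[0.2,6,0,-0.04,38],[0.2,6,0,-0.04,38],[0.2,6,0,-0.04,38],[0.2,6,0,-0.04,38],[0.2,6,0,-0.04,38]])

```text
time_s: 72.93
ee_pos: [0.5716, -0.009, 0.1396]
tool_rot: [-0.001, 0.873, 0.488, 0.0]
ft_force: [-1.0, 3.0, 0.0]
finger_gap: 0.0378
grasp_force: 1.2
```

jog_arm(plan=[[0.2,6,0,-0.04,38],[0.2,6,0,-0.04,38],[0.2,6,0,-0.04,38],[0.2,6,0,-0.04,38],[0.2,6,0,-0.04,38]])

```text
time_s: 73.35
ee_pos: [0.5986, -0.0217, 0.1396]
tool_rot: [-0.001, 0.82, 0.573, 0.0]
ft_force: [-1.0, 2.1, 0.1]
finger_gap: 0.0378
grasp_force: 1.2
```

jog_arm(plan=[[0.2,6,0,-0.04,38],[0.2,6,0,-0.04,38],[0.2,6,0,-0.04,38],[0.2,6,0,-0.04,38],[0.2,6,0,-0.04,38]])

```text
time_s: 73.77
ee_pos: [0.6276, -0.0289, 0.1395]
tool_rot: [-0.001, 0.758, 0.652, -0.0]
ft_force: [-1.6, 2.7, 1.5]
finger_gap: 0.0379
grasp_force: 1.2
```

jog_arm(plan=[[0.2,6,0,-0.04,38],[0.2,6,0,-0.04,38],[0.1,4,0,-0.04,38],[0.1,4,0,-0.03,38],[0,3,0,-0.03,38]])

```text
time_s: 74.18
ee_pos: [0.6506, -0.0304, 0.1394]
tool_rot: [-0.001, 0.697, 0.717, 0.0]
ft_force: [-1.4, 0.6, 0.1]
finger_gap: 0.038
grasp_force: 0.9
```

```bash
python3 -c "
from h import *
bar()"
```

```text
TCP r 154.1 theta 0.056  tool theta 0.034
t 74.18 p [650.6 -30.4 139.4] q [-0.001  0.697  0.717  0.   ] F [-1.4  0.6  0.1] gap 38.0 g 0.9 j [-0.23  0.43  1.45  0.    1.26 -0.26]
```

jog_arm(plan=[[0,4,0,-0.03,38],[0,4,0,0,38],[0,4,0,0,38],[0,2,0,0,38],[0,2,0,0,38]])

```text
time_s: 74.6
ee_pos: [0.6647, -0.0308, 0.1393]
tool_rot: [-0.002, 0.687, 0.727, -0.002]
ft_force: [-15.6, -3.3, 6.0]
finger_gap: 0.0382
grasp_force: 7.6
```

jog_arm(plan=[[0,2,0,0,38],[0,1,0,0,38],[0,0,0,0,38]])

```text
time_s: 74.85
ee_pos: [0.6647, -0.0308, 0.1391]
tool_rot: [-0.005, 0.687, 0.727, -0.005]
ft_force: [-20.8, -2.8, 10.1]
finger_gap: 0.0382
grasp_force: 10.8
```

```bash
python3 -c "
from h import *
bar()"
```

```text
TCP r 155.2 theta -0.035  tool theta 0.006
t 74.85 p [664.7 -30.8 139.1] q [-0.005  0.687  0.727 -0.005] F [-20.8  -2.8  10.1] gap 38.2 g 10.8 j [-0.23  0.47  1.39 -0.    1.29 -0.28]
```

jog_arm(plan=[[0,-6,0,0,40],[0,-4,0,0,46],[0,0,0,0,52],[0,0,0,0,52],[0,0,-10,0,52]])

```text
time_s: 75.27
ee_pos: [0.6588, -0.0304, 0.1481]
tool_rot: [-0.002, 0.687, 0.727, -0.001]
ft_force: [-0.7, -0.7, -0.7]
finger_gap: 0.052
grasp_force: 0.0
```

jog_arm(plan=[[0,0,-30,0,52],[0,0,-35,0,52],[0,0,-20,0,52],[0,-35,0,0,60],[0,-38,0,0,60]])

```text
time_s: 75.68
ee_pos: [0.5891, -0.0355, 0.2381]
tool_rot: [0.003, 0.686, 0.727, 0.002]
ft_force: [-1.0, -0.6, -0.0]
finger_gap: 0.06
grasp_force: 0.0
```

jog_arm(plan=[[0,-38,0,0,60],[0,-38,0,0,60],[0,-38,0,0,60],[0,-38,0,0,60],[0,0,0,0,60]])

```text
time_s: 76.1
ee_pos: [0.4295, -0.0425, 0.2339]
tool_rot: [-0.002, 0.687, 0.727, -0.001]
ft_force: [-0.2, 0.1, -0.1]
finger_gap: 0.06
grasp_force: 0.0
```

```bash
python3 - <<'E'
from h import *
st();a=snap('scene','s20');b=snap('top','t20')
m=(a.max(2)<45).astype(np.uint8);m[:225]=0;m[260:]=0;m[:,:180]=0;m[:,230:]=0
n,l,s,c=cv2.connectedComponentsWithStats(m)
for i in range(1,n):
    if s[i,4]>40:print('knob?',s[i],c[i].round(1),(ray('scene',c[i],.147)*1000).round(1),'want 659 -26')
h=cv2.cvtColor(a,cv2.COLOR_RGB2HSV)
m=cv2.inRange(h,(4,100,50),(14,255,190));m[:205]=0;m[260:]=0;m[:,:290]=0;m[:,375:]=0
n,l,s,c=cv2.connectedComponentsWithStats(m)
for i in range(1,n):
    if s[i,4]>60:print('grip',s[i],(ray('scene',c[i],.051)*1000).round(1))
m=cv2.inRange(h,(20,130,100),(32,255,255));m[:200]=0;m[290:]=0;m[:,260:]=0
n,l,s,c=cv2.connectedComponentsWithStats(m)
for i in range(1,n):
    if s[i,4]>40:print('brass',s[i],(ray('scene',c[i],.06)*1000).round(1))
E
```

```text
t 76.1 p [429.5 -42.5 233.9] q [-0.002  0.687  0.727 -0.001] F [-0.2  0.1 -0.1] gap 60.0 g 0.0 j [-0.38 -0.23  1.97 -0.    1.41 -0.44]
knob? [197 235  11  17 150] [202.  242.7] [658.9 -27.1 147. ] want 659 -26
grip [318 218  19  15 226] [462.1 302.5  51. ]
brass [ 95 220  16  21 199] [ 492.5 -368.    60. ]
brass [115 222  16  21 190] [ 504. -303.   60.]
brass [134 224  15  21 185] [ 508.4 -245.4   60. ]
```

Every check agrees: the bar is fully home with the knob at (659,-27), the scraper stands in the middle of the pad, and three plugs stand in the tray. The chips went into the trough, so I'm handing in.

```bash
python3 -c "
from bench import arm
print(arm.finish_job())"
```

```text
the job is handed in; nothing more can be done
None
```

The job is handed in at 76 s of the 210 s allowed, and the hand-in gave no verdict: all three plugs stand in the tray, all three chips are in the trough, the scraper stands in the middle of its pad, and the bar swung home, out and home again with no sign of binding and is left fully home.

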